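# Load and start the dry-block calibrator

### The arm

A 6-joint arm with a two-finger parallel gripper is mounted at the origin on a cart in front of the work surface, level with it; the furniture and walls round the work are solid. World frame = base frame: x ahead of the robot, y to its left, z up, the work surface at z = 0. Lengths are in m, angles in rad, forces in N, time in s.
With the tool pointing down it reaches from about 0.35 to 0.775 m from the base axis. Payload 7.3 kg.
Tool frame: the origin (TCP) lies between the finger pads; the fingertips stand 8 mm ahead of it and the grasp point (between the pads) lies 11 mm behind it (robot.nose_length is the distance from the TCP to the fingertips, in m); z points along the fingers, y is the line along which they close (so a half turn about z gives the same grasp; the last joint's range is limited). The gripper opens to 92 mm and grips with 3 to 60 N. Pads are 19 mm wide; open, the fingers measure 130 mm over their backs; the gripper's body (75 mm by 190 mm) begins 47 mm behind the grasp point.
Start: joints at [0.995, 0.342, 1.524, -0, 1.275, -0.146], TCP at [0.219, 0.477, 0.235] pointing down, gripper open.
Joint ranges: [-2.53, 2.53], [-0.77, 2.02], [0.04, 2.7], [-1, 4.14], [0.28, 2.66], [-3.11, 3.11]. Speed limits (rad/s): [2.57, 2.57, 3.14, 3.14, 3.14, 3.14].

### API

Orientations are given as [roll, pitch, yaw] about the fixed x, y, z axes, in that order (R = Rz(yaw) Ry(pitch) Rx(roll)).
In Python, from cell import robot gives the robot as it stands. The module is installed in compiled form; this text tells all that it offers.
- The arm moves only by the shell command python3 -m jog 'ROWS' [FORCE]. ROWS is JSON, a list that holds one entry, the list of rows, each a list of 5 numbers: the gripper's target within -1 to 1 (fully open at 1, half-way at 0, shut at -1), then the shift along the tool's x, y, z in m, then the turn about the tool's z in rad. A call has 1 to 5 rows; each row is the pose to reach, as a shift and turn from the pose commanded when the call began, along the tool's axes at that moment; what a row does not reach only later rows make up. A row lasts 1/12 s, in which the tool goes at most 41.7 mm and 7.16 degrees, less where a joint would pass 70% of its speed; a pose out of reach is approached as far as the arm can. A call with a gripper value outside its range is refused whole. The fingers move at their own pace and stop on an object; FORCE is the grip in N (left out, the last holds). Time passes only in rows, so rows that repeat a pose let the fingers close. It gives the time, the measured TCP pose, the force, the opening and the grip force at its end, in the units of the state.
- robot.observe(): the state, without advancing time (a new reading comes with each control period).
- robot.read_camera(name): name is "side" or "top"; returns the picture (400x640x3 uint8, red, green, blue); there is no depth.
- robot.camera_model(name): a dict with "camera_matrix" (3x3 intrinsics, pixels), "dist_coeffs" ([k1, k2, p1, p2, k3] as OpenCV has them; the pictures are not rectified), "position" and "attitude" of the camera in the world. Camera axes: x right, y down, z forward; pixel columns grow to the right and rows downward; lengths in m; the calibration is good to about 2 mm. A picture is of the moment at which its call begins. camera_model takes no time and is no camera call.
- robot.hand_in(): hands the job in; it is judged then, once.
The state is a dict: "time": time; "qpos": joint angles; "qvel": joint speeds; "joint_efforts": joint torques, N m; "tool_pos": TCP position; "tool_rot": TCP orientation; "contact_force": force on the tool from outside, world axes, zero at the start; "torque": the same for the moment, N m; "opening": finger opening in m; "grip_force": force on a finger pad.
Only numpy, scipy, OpenCV 4.12 (cv2) and the standard library are available. Lean on these libraries where they do the work, as an engineer would, in place of code of your own. Each camera call takes 0.05 s, during which the arm holds its last target. There are 200 camera calls.

### The job

Pull the calibrator's carriage fully out, then load every reference plug that lies on the bench into the bore of its own size, thickest pin first: start each one leaning some 15 degrees, with the lower edge of its pin in the mouth of the bore, then straighten it and slide it fully home until the handle sits on the block. When all are in, push the carriage fully in against the docking head and last turn the selector to the mark of three dots; leave the other things on the bench alone.

Things in the scene. Friction and masses are not known exactly. Their poses are not given: they have to be found in the camera images.
- calibrator: White dry-block calibrator, fixed. Origin: bench level, under the block's centre when the carriage is fully out. x points from front to back, y to its left, z up. Bed 250 x 215 mm, 12 mm high; docking head 90 mm high, from x = +124 to +174 mm, at the back; selector console 110 x 120 mm, 45 mm high, centred at x = -30, y = +170 mm. Tall monitor behind it on the left.
- carriage (a joint): Slide of the carriage along the calibrator's +x: 0 m = fully out at the front stop (loading place), 0.09 m = fully in against the docking head. Friction about 6 N, stays where it is left. The carriage is an aluminium block, 60 mm (x) x 200 mm (y), top face 62 mm above the bench, with three upright blind bores 40 mm deep in a row along y, 70 mm apart, and a black upright pull tab in front.
- tab (a point): Centre of the top of the carriage's black pull tab: 14 mm wide (calibrator y), 24 mm long (x), standing 44 mm above the shelf that carries it, its top 72 mm above the bench; 77 mm in front of the row of bores. Axes as the calibrator.
- selector (a joint): Selector knob on the console, upright axis, value in rad, grows clockwise seen from above, range -0.3 to 1.7, friction about 0.06 N m, stays where it is left. At 0 the white pointer line points along the calibrator's +x, at the mark of one dot; the mark of two dots is at 0.6, the mark of three dots at 1.2.
- selector_bar (a point): On the knob's axis, at the top of its grip bar, 79 mm above the bench. The bar is 46 mm long along this point's x (the white pointer line lies on the +x half), 12 mm wide along its y and stands 24 mm above a disc of radius 26 mm, whose top is 55 mm above the bench.
- beaker: Small glass beaker, 53 mm wide, 56 mm high; bystander, origin under its centre.
- film: White roll of sealing film on its end, 57 mm wide, 50 mm high; bystander, origin under its centre.
- carton: White flat carton 68 x 185 x 42 mm; bystander, origin under its centre.
- marker: Blue and white marker pen 135 mm long, lying; bystander, origin under its centre.
- driver: Red-handled screwdriver 150 mm long, lying; bystander, origin under its centre.
- plug_thick: Reference plug with the thickest pin, 0.12 kg or so, lying at the start: a grey square handle 34 x 34 x 64 mm (a thin steel disc on its end, 3 mm, is only trim) with a round steel pin of diameter 22 mm, 35 mm long, out of its other end. Origin: centre of the handle's underside as it lies, 17 mm off the plug's axis; x runs along the plug from the pin's tip towards the end of the handle, z up as built. Handle from x = -32 to 32 mm. May be absent.
- thick_tip (a point): Centre of the end face of the 22 mm pin, on the plug's axis. Axes as the plug.
- thick_shoulder (a point): Centre of the handle's face from which the 22 mm pin stands out, on the plug's axis; it rests on the block when the plug is home. Axes as the plug.
- bore_thick (a point): Centre of the mouth, in the block's top face, of the left (+y) bore: diameter 23 mm, 40 mm deep, 1 mm chamfer, for the 22 mm pin. z up along the bore; axes as the calibrator.
- plug_middle: Reference plug with the middle-sized pin, 0.12 kg or so, lying at the start: a grey square handle 34 x 34 x 58 mm (a thin steel disc on its end, 3 mm, is only trim) with a round steel pin of diameter 18 mm, 35 mm long, out of its other end. Origin: centre of the handle's underside as it lies, 17 mm off the plug's axis; x runs along the plug from the pin's tip towards the end of the handle, z up as built. Handle from x = -29 to 29 mm. May be absent.
- middle_tip (a point): Centre of the end face of the 18 mm pin, on the plug's axis. Axes as the plug.
- middle_shoulder (a point): Centre of the handle's face from which the 18 mm pin stands out, on the plug's axis; it rests on the block when the plug is home. Axes as the plug.
- bore_middle (a point): Centre of the mouth, in the block's top face, of the middle bore: diameter 19 mm, 40 mm deep, 1 mm chamfer, for the 18 mm pin. z up along the bore; axes as the calibrator.
- plug_thin: Reference plug with the thinnest pin, 0.12 kg or so, lying at the start: a grey square handle 34 x 34 x 52 mm (a thin steel disc on its end, 3 mm, is only trim) with a round steel pin of diameter 14 mm, 35 mm long, out of its other end. Origin: centre of the handle's underside as it lies, 17 mm off the plug's axis; x runs along the plug from the pin's tip towards the end of the handle, z up as built. Handle from x = -26 to 26 mm. May be absent.
- thin_tip (a point): Centre of the end face of the 14 mm pin, on the plug's axis. Axes as the plug.
- thin_shoulder (a point): Centre of the handle's face from which the 14 mm pin stands out, on the plug's axis; it rests on the block when the plug is home. Axes as the plug.
- bore_thin (a point): Centre of the mouth, in the block's top face, of the right (-y) bore: diameter 15 mm, 40 mm deep, 1 mm chamfer, for the 14 mm pin. z up along the bore; axes as the calibrator.
Mind the look-alikes: they are no part of the job. What is shaped like the plug_thin but purple is not meant. Leave any purple look-alike of the plug_thick alone.

How it is judged:
On the way, in this order (a step that is already met when the one before it is completed fails the run):
1. the carriage is pulled fully out to its front stop (value of joint carriage below 0.005 m), for 0.2 s.
2. the thick plug leans (6 degrees or more) with the lower edge of its pin in the mouth of its bore (z of thick_tip in the frame of bore_thick between -0.008 and 0.001 m and horizontal distance between thick_tip and bore_thick below 0.006 m and angle between plug_thick's own x axis and vertical between 0.1 and 0.7 rad), for 0.1 s.
3. the thick plug is straight and fully home in its bore (z of thick_shoulder in the frame of bore_thick below 0.003 m and horizontal distance between thick_shoulder and bore_thick below 0.004 m and angle between plug_thick's own x axis and vertical below 0.06 rad), for 0.2 s.
4. the middle plug leans (6 degrees or more) with the lower edge of its pin in the mouth of its bore (z of middle_tip in the frame of bore_middle between -0.008 and 0.001 m and horizontal distance between middle_tip and bore_middle below 0.006 m and angle between plug_middle's own x axis and vertical between 0.1 and 0.7 rad), for 0.1 s.
5. the middle plug is straight and fully home in its bore (z of middle_shoulder in the frame of bore_middle below 0.003 m and horizontal distance between middle_shoulder and bore_middle below 0.004 m and angle between plug_middle's own x axis and vertical below 0.06 rad), for 0.2 s.
6. the thin plug leans (6 degrees or more) with the lower edge of its pin in the mouth of its bore (z of thin_tip in the frame of bore_thin between -0.008 and 0.001 m and horizontal distance between thin_tip and bore_thin below 0.006 m and angle between plug_thin's own x axis and vertical between 0.1 and 0.7 rad), for 0.1 s.
7. the thin plug is straight and fully home in its bore (z of thin_shoulder in the frame of bore_thin below 0.003 m and horizontal distance between thin_shoulder and bore_thin below 0.004 m and angle between plug_thin's own x axis and vertical below 0.06 rad), for 0.2 s.
8. the carriage is pushed fully in (value of joint carriage above 0.086 m), for 0.2 s.
9. the selector points at the mark of three dots (value of joint selector between 1.07 and 1.33 rad), for 0.2 s.
At the end, for the whole second after the job is handed in: Every plug present is in its own bore, upright within 0.06 rad, its shoulder within 3 mm of the block's top and 4 mm of the bore's centre, and at rest; the carriage is within 4 mm of its inner stop; the selector is within 0.13 rad of the mark of three dots (all of step 3 and all of step 5 and all of step 7 and all of step 9 and value of joint carriage above 0.086 m and linear speed of each of plug_thick, plug_middle, plug_thin below 0.02 m/s); the robot touches nothing.
It fails at once if a bystander (beaker, film roll, carton, marker or screwdriver) is moved more than 4 cm (distance of any of beaker, film, carton, marker, driver from where it was at the start of the episode above 0.04 m).
Of plug_thick, plug_middle, plug_thin only 2 to 3 are there at a start; the rules pass over those that are not, and their reading is None.
At some moment in a run one of plug_thick, plug_middle, plug_thin may be knocked a few centimetres aside while the robot is not near it.
Once in a run the grip may slacken for a moment while it holds something.
It also fails if it takes over 210 s, if anything falls off the work surface, if the arm or the gripper's body presses on something with over 40 N, if the wrist force passes 120 N, or if a joint passes its speed limit or range.

## Working session

There is one attempt and no reset: what is moved stays moved. The work goes in short steps, Python scripts to look and compute and a shell command to move; the robot and the scene stay as the last step left them, time stands still between calls to the robot, and variables do not carry over. Pictures are saved under pics/ and viewed, at most 14 in all, crops included, and the job is handed in when it is done.

```bash
mkdir -p pics; cat > h.py <<'E'
import numpy as np, cv2
from cell import robot
from scipy.spatial.transform import Rotation as R
def cam(n):
    m=robot.camera_model(n); K=np.array(m['camera_matrix']);d=np.array(m['dist_coeffs']);p=np.array(m['position']);a=np.array(m['attitude'])
    Rm=a if a.shape==(3,3) else R.from_euler('xyz',a).as_matrix()
    return K,d,p,Rm
def ray(n,uv):
    K,d,p,Rm=cam(n); u=cv2.undistortPoints(np.array(uv,float).reshape(-1,1,2),K,d).reshape(-1,2)
    return p,(Rm@np.c_[u,np.ones(len(u))].T).T
def plane(n,uv,z):
    p,r=ray(n,uv); return p+r*((z-p[2])/r[:,2])[:,None]
def proj(n,X):
    K,d,p,Rm=cam(n); return cv2.projectPoints(np.array(X,float).reshape(-1,3),cv2.Rodrigues(Rm.T)[0],-Rm.T@p,K,d)[0].reshape(-1,2)
def snap(n,f,crop=None,s=1):
    im=robot.read_camera(n); o=im
    if crop: x0,y0,x1,y1=crop;o=im[y0:y1,x0:x1]
    if s!=1:o=cv2.resize(o,None,fx=s,fy=s,interpolation=cv2.INTER_CUBIC)
    cv2.imwrite('pics/'+f,o[:,:,::-1]); return im
E
python3 - <<'E'
from h import *
print(robot.observe())
for n in('top','side'):
    print(n,robot.camera_model(n)); im=snap(n,n+'0.png'); np.save('pics/'+n+'0.npy',im)
E
```

```text
{'time': 0.0, 'qpos': array([ 9.95009430e-01,  3.42708527e-01,  1.52502239e+00,  9.55118563e-06,
        1.27540475e+00, -1.45991254e-01]), 'qvel': array([ 1.46040377e-03, -8.14449300e-04, -2.32068819e-04,  7.04633652e-04,
        1.16117801e-03,  2.88038434e-05]), 'joint_efforts': array([ 4.35839211e-04, -4.31261909e+01, -2.44210517e+01,  7.17068324e-02,
        5.62585273e-02, -1.53894198e-04]), 'tool_pos': array([0.21851281, 0.47692549, 0.23405045]), 'tool_rot': array([-3.14006738e+00, -2.33503317e-04,  2.71179405e+00]), 'contact_force': array([ 0.14135065,  0.53720359, -0.2374325 ]), 'torque': array([-0.00685329, -0.03099823, -0.02215407]), 'grip_force': 0.0, 'opening': 0.0917457458112057}
top {'camera_matrix': array([[370.26309166,   0.        , 317.09758563],
       [  0.        , 370.26309166, 194.45879972],
       [  0.        ,   0.        ,   1.        ]]), 'dist_coeffs': array([-0.00905709,  0.        ,  0.        ,  0.        ,  0.        ]), 'position': array([ 0.48273477, -0.07512478,  1.30522784]), 'attitude': array([-3.06865957, -0.01301639, -1.57536554])}
side {'camera_matrix': array([[417.10815549,   0.        , 324.0902526 ],
       [  0.        , 417.10815549, 201.05010761],
       [  0.        ,   0.        ,   1.        ]]), 'dist_coeffs': array([-0.09082955,  0.        ,  0.        ,  0.        ,  0.        ]), 'position': array([ 0.07164955, -1.10980329,  0.50270713]), 'attitude': array([-1.9397119 , -0.01496489, -0.45201165])}
```

View pics/top0.png

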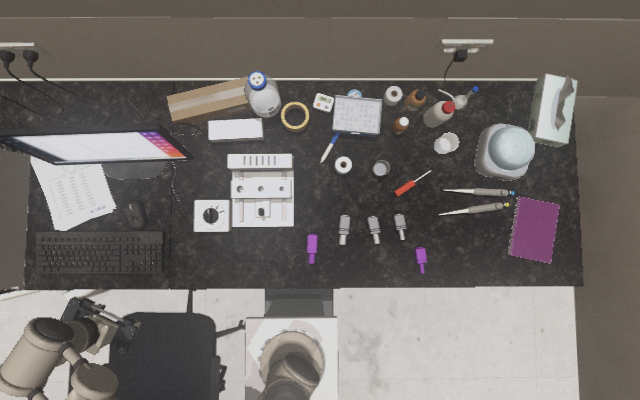

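View pics/side0.png

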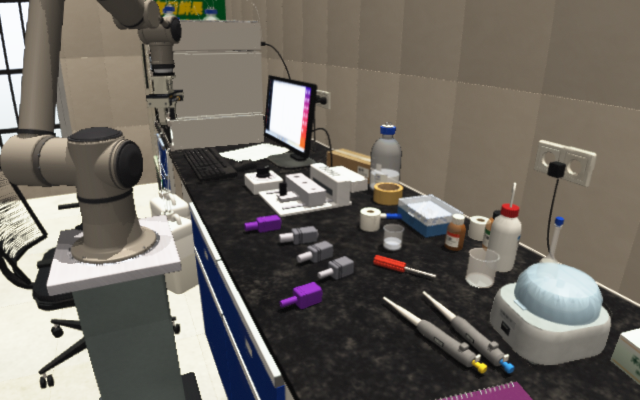

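```bash
python3 - <<'E'
from h import *
im=np.load('pics/top0.npy'); c=im[140:270,185:435]; cv2.imwrite('pics/c1.png',cv2.resize(c,None,fx=3.2,fy=3.2,interpolation=cv2.INTER_CUBIC)[:,:,::-1])
print(proj('top',[[0,0,0],[.5,0,0],[.5,-.2,0]]), cam('top')[3].round(2).tolist())
for n in ['side']:
  im=np.load('pics/side0.npy'); c=im[155:320,230:380]; cv2.imwrite('pics/c2.png',cv2.resize(c,None,fx=3.6,fy=3.6,interpolation=cv2.INTER_CUBIC)[:,:,::-1])
E
```

```text
[[290.84483995 362.90131519]
 [290.88200574 216.68407461]
 [347.68932487 216.43354101]] [[-0.0, -1.0, 0.07], [-1.0, 0.0, -0.01], [0.01, -0.07, -1.0]]
```

View pics/c1.png

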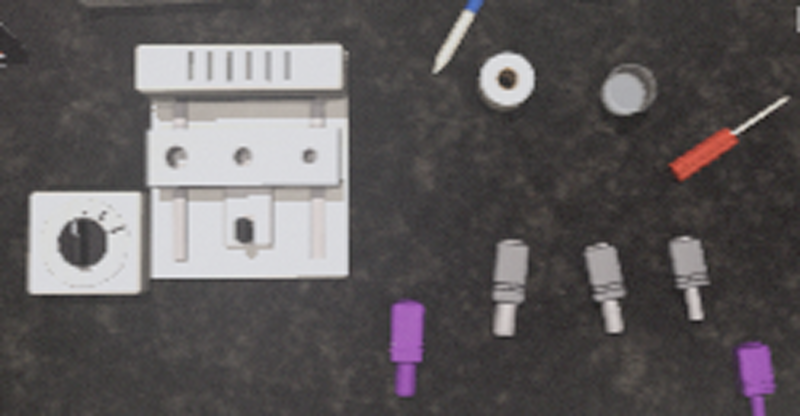

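```bash
cat > m.py <<'E'
from h import *
def plugs(im,box=(325,205,420,255)):
    x0,y0,x1,y1=box; c=im[y0:y1,x0:x1].astype(int)
    s=c.max(2)-c.min(2); k=((c.mean(2)>90)&(s<40)).astype(np.uint8)
    n,l,st,ce=cv2.connectedComponentsWithStats(k); out=[]
    for i in range(1,n):
        if st[i,4]<60: continue
        p=np.argwhere(l==i)[:,::-1]+[x0,y0]
        m=p.mean(0); w=np.linalg.svd(p-m,full_matrices=False)[2][0]; w=w*np.sign(w[1])
        t=(p-m)@w
        out.append((m,m+w*(t.max()+.5),m+w*(t.min()-.5),st[i,4]))
    return sorted(out,key=lambda o:o[0][0])
if __name__=='__main__':
    im=np.load('pics/top0.npy')
    for m,a,b,n in plugs(im):
        A=plane('top',a,.017)[0];B=plane('top',b,.025)[0]; d=B-A
        print('px',m,n,'tip',A.round(4),'end',B.round(4),'len',np.hypot(*d[:2]).round(4),'yaw',np.degrees(np.arctan2(d[1],d[0])).round(1))
    q=[(240,188.75),(260.6,188.75),(281.9,188.75)]
    print('bores',plane('top',q,.062).round(4))
    g=im.mean(2); c=g[200:225,252:272]; ys,xs=np.where(c<90); print('tab px',xs.mean()+252,ys.mean()+200,xs.min(),xs.max(),ys.min(),ys.max(),len(xs),plane('top',[(xs.mean()+252,ys.mean()+200)],.072).round(4))
    c=g[200:232,196:228]; ys,xs=np.where(c<90); e=np.array([xs.mean()+196,ys.mean()+200]); print('knob',e,len(xs),plane('top',[e],.06).round(4))
    k=(g>150).astype(np.uint8); n,l,st,_=cv2.connectedComponentsWithStats(k[150:232,190:300]); print(st[st[:,4]>100])
    w=im[204:230,198:226].mean(2).astype(int); print(w[::2,::2])
E
python3 m.py
```

```text
px [343.5620155  228.36821705] 258 tip [ 0.4023 -0.1771  0.017 ] end [ 0.5071 -0.1885  0.025 ] len 0.1054 yaw -6.2
px [374.13656388 228.14537445] 227 tip [ 0.4045 -0.3     0.017 ] end [ 0.503  -0.2804  0.025 ] len 0.1004 yaw 11.2
px [400.08629442 224.53299492] 197 tip [ 0.4182 -0.3885  0.017 ] end [ 0.5103 -0.3729  0.025 ] len 0.0934 yaw 9.6
bores [[0.5937 0.1675 0.062 ]
 [0.5934 0.0983 0.062 ]
 [0.5932 0.0267 0.062 ]]
tab px 261.0416666666667 211.75 7 11 9 14 24 [[0.5158 0.0949 0.072 ]]
knob [210.60130719 215.60130719] 153 [[0.504  0.2652 0.06  ]]
[[   0    0  110   82 3955]
 [  37    4   65   15  906]
 [  41   21   63   56 3236]
 [   4   50   35   32  920]]
[[218 219 217 217 215 217 217 218 216 218 206 218 218 218]
 [218 218 218 216 217 218 197 199 217 196 184 218 218 218]
 [217 216 217 216 212 137  95 114 188 129 217 217 216 218]
 [218 217 218 201  78 171  56  73  80 146 219 215 203 200]
 [209 217 217 100  74 166  58  65  81  78 158 119 218 211]
 [217 216 199  72  70  74  62  68  79  79 159 218 217 219]
 [217 215 203  73  69  78  58  66  79  82 157 219 219 217]
 [217 215 204  75  70  75  59  67  81  81 164 218 218 216]
 [215 217 218 170  71  75  59  65  79  95 218 219 217 208]
 [214 216 217 217 171  79  62  74 117 219 218 218 211 218]
 [218 199 217 217 217 218 169 171 218 219 218 217 203 218]
 [218 217 216 218 216 218 217 218 218 218 217 203 219 218]
 [219 218 219 212 216 217 216 217 217 207 219 218 218 218]]
```

View pics/c2.png

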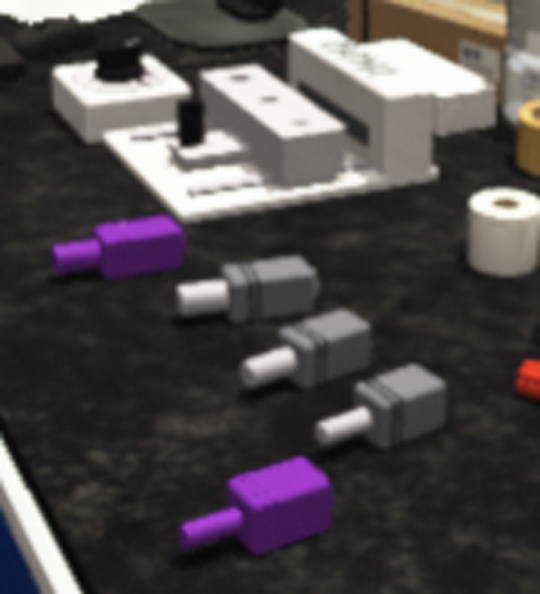

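```bash
python3 -m jog '[[[1,0,0,0,-0.11],[1,0,0,0,-0.22],[1,0,0,0,-0.33],[1,0,0,0,-0.43],[1,0,0,0,-0.43]]]' 30
python3 -m jog '[[[1,-0.02,-0.03,0,0],[1,-0.05,-0.06,0,0],[1,-0.08,-0.09,0,0],[1,-0.11,-0.12,0,0],[1,-0.13,-0.14,0,0]]]'
python3 -m jog '[[[1,-0.02,-0.03,0,0],[1,-0.04,-0.06,0,0],[1,-0.07,-0.09,0,0],[1,-0.10,-0.12,0,0],[1,-0.12,-0.15,0,0]]]'
python3 -m jog '[[[1,-0.02,-0.03,0.02,0],[1,-0.04,-0.06,0.04,0],[1,-0.047,-0.09,0.07,0],[1,-0.047,-0.09,0.09,0],[1,-0.047,-0.09,0.09,0]]]'
```

```text
time: 0.52
tool_pos: [0.2186, 0.4771, 0.2343]
tool_rot: [-3.141, -0.0, -3.138]
contact_force: [-0.4, 0.5, -0.2]
opening: 0.0917
grip_force: 0.0
time: 0.93
tool_pos: [0.3503, 0.3351, 0.2346]
tool_rot: [-3.141, 0.0, 3.138]
contact_force: [0.8, 0.6, 0.5]
opening: 0.0917
grip_force: 0.0
time: 1.35
tool_pos: [0.4706, 0.1856, 0.2346]
tool_rot: [3.141, 0.001, 3.138]
contact_force: [0.9, -0.4, -0.7]
opening: 0.0923
grip_force: 0.0
time: 1.77
tool_pos: [0.5135, 0.0954, 0.1403]
tool_rot: [-3.141, -0.009, 3.135]
contact_force: [-1.6, 0.0, 0.3]
opening: 0.0915
grip_force: 0.0
```

Descend, grip the tab, pull 58 mm.

```bash
python3 -m jog '[[[1,0,0,0.03,0],[1,0,0,0.06,0],[1,0,0,0.09,0],[1,0,0,0.098,0],[-0.2,0,0,0.098,0]]]'
python3 -m jog '[[[-1,0,0,0,0],[-1,0,0,0,0],[-1,0,0,0,0],[-1,0,0,0,0],[-1,0,0,0,0]]]' 30
python3 -m jog '[[[-1,0,0,0,0],[-1,0,0,0,0],[-1,0.01,0,0,0],[-1,0.02,0,0,0],[-1,0.03,0,0,0]]]'
python3 -m jog '[[[-1,0.006,0,0,0],[-1,0.012,0,0,0],[-1,0.018,0,0,0],[-1,0.023,0,0,0],[-1,0.028,0,0,0]]]'
```

```text
time: 2.18
tool_pos: [0.5147, 0.0981, 0.0457]
tool_rot: [3.142, -0.004, 3.141]
contact_force: [-0.5, -0.3, 0.5]
opening: 0.0889
grip_force: 0.0
time: 2.6
tool_pos: [0.5164, 0.0974, 0.0478]
tool_rot: [3.141, 0.002, -3.141]
contact_force: [1.0, 0.1, 0.2]
opening: 0.0564
grip_force: 0.0
time: 3.02
tool_pos: [0.4855, 0.0973, 0.0467]
tool_rot: [3.142, -0.0, 3.142]
contact_force: [0.4, 0.0, -0.0]
opening: 0.0231
grip_force: 0.0
time: 3.43
tool_pos: [0.4576, 0.0973, 0.0468]
tool_rot: [3.142, 0.0, -3.141]
contact_force: [-0.0, 0.6, -0.5]
opening: 0.0006
grip_force: 0.0
```

```bash
python3 -m jog '[[[0,0,0,0,0],[0,0,0,0,0],[0,0,0,0,0],[0,0,0,0,0],[0,0,0,0,0]]]' 30
python3 -m jog '[[[0,0,0,0,0],[0,0,0,0,0],[0,-0.02,0,0,0],[0,-0.04,0,0,0],[0,-0.058,0,0,0]]]'
python3 -m jog '[[[-1,0,0,0,0],[-1,0,0,0,0],[-1,0,0,0,0],[-1,0,0,0,0],[-1,0,0,0,0]]]' 30
python3 -m jog '[[[-1,0,0,0,0],[-1,0,0,0,0],[-1,0,0,0,0],[-1,0,0,0,0],[-1,0,0,0,0]]]' 30
```

```text
time: 3.85
tool_pos: [0.4581, 0.0973, 0.0467]
tool_rot: [3.141, 0.0, -3.141]
contact_force: [0.1, -0.5, -0.3]
opening: 0.0291
grip_force: 0.0
time: 4.27
tool_pos: [0.5169, 0.0974, 0.0469]
tool_rot: [3.141, 0.001, -3.141]
contact_force: [0.2, -0.0, -0.3]
opening: 0.0459
grip_force: 0.0
time: 4.68
tool_pos: [0.5149, 0.0974, 0.0467]
tool_rot: [3.141, -0.001, -3.141]
contact_force: [0.2, 4.1, 0.2]
opening: 0.0167
grip_force: 5.2
time: 5.1
tool_pos: [0.5149, 0.0991, 0.0467]
tool_rot: [3.139, -0.001, -3.141]
contact_force: [-0.4, 8.8, -0.3]
opening: 0.0141
grip_force: 30.0
```

```bash
python3 -m jog '[[[-1,0.01,0.001,0,0],[-1,0.02,0.002,0,0],[-1,0.03,0.002,0,0],[-1,0.04,0.002,0,0],[-1,0.05,0.002,0,0]]]' 30
python3 -m jog '[[[-1,0.004,0,0,0],[-1,0.008,0,0,0],[-1,0.012,0,0,0],[-1,0.014,0,0,0],[-1,0.014,0,0,0]]]' 30
python3 - <<'E'
from h import *
im=snap('top','t1.png',(185,140,325,250),5.5); np.save('pics/t1.npy',im)
E
```

```text
time: 5.52
tool_pos: [0.4669, 0.0989, 0.0467]
tool_rot: [-3.141, 0.004, -3.141]
contact_force: [8.5, -3.5, -9.1]
opening: 0.0138
grip_force: 30.0
time: 5.93
tool_pos: [0.4563, 0.0988, 0.0469]
tool_rot: [-3.141, 0.011, -3.141]
contact_force: [15.8, -2.7, -18.1]
opening: 0.0138
grip_force: 30.0
```

View pics/t1.png

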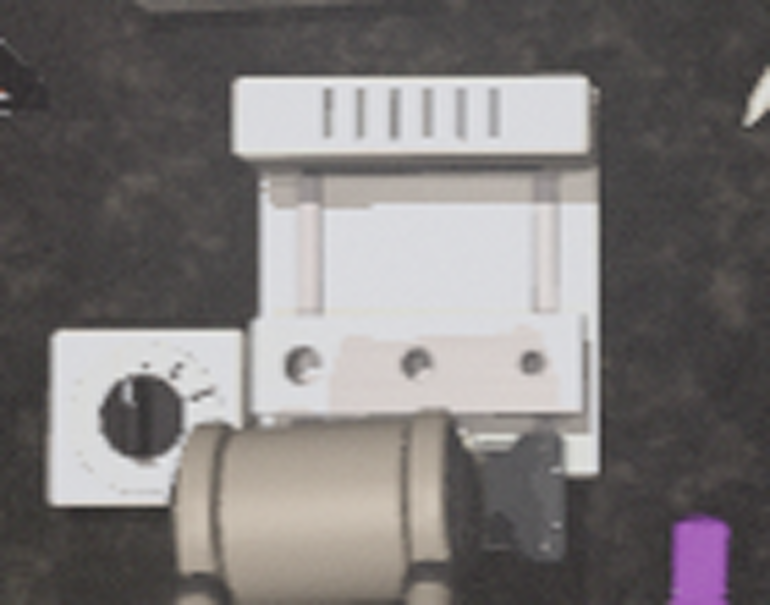

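```bash
python3 -m jog '[[[-1,0.005,0,0,0],[-1,0.005,0,0,0],[-1,0.005,0,0,0],[-1,0.005,0,0,0],[-1,0.005,0,0,0]]]' 30
python3 -m jog '[[[-0.4,0,0,0,0],[-0.4,0,0,0,0],[-0.4,0,0,0,0],[-0.4,0,0,0,0],[-0.4,0,0,0,0]]]'
python3 -m jog '[[[0,0,0,-0.04,0],[0,0,0,-0.08,0],[0,0,0,-0.12,0],[0,0,0,-0.15,0],[0,0,0,-0.15,0]]]'
python3 - <<'E'
from h import *
print(robot.observe()['tool_pos'])
im=np.load('pics/t1.npy').astype(float).mean(2)
# bores dark centroid
for u,v in((240.2,206.2),(260.8,206.2),(281.8,206)):
    x0,y0=int(u)-5,int(v)-5; c=im[y0:y0+11,x0:x0+11]; w=np.clip(185-c,0,None); w[c>185]=0
    yy,xx=np.mgrid[y0:y0+11,x0:x0+11]; p=[(w*xx).sum()/w.sum(),(w*yy).sum()/w.sum()]; print(p,plane('top',[p],.06).round(4))
E
```

```text
time: 6.4
tool_pos: [0.4546, 0.0988, 0.0476]
tool_rot: [-3.141, 0.017, -3.141]
contact_force: [23.2, -3.2, -20.1]
opening: 0.0137
grip_force: 30.0
time: 6.82
tool_pos: [0.4463, 0.0994, 0.0468]
tool_rot: [3.141, -0.0, -3.141]
contact_force: [-0.8, -0.4, -0.2]
opening: 0.0274
grip_force: 0.0
time: 7.23
tool_pos: [0.4496, 0.0997, 0.2027]
tool_rot: [3.141, 0.011, -3.141]
contact_force: [1.8, -0.1, 0.8]
opening: 0.0455
grip_force: 0.0
[0.44964529 0.0996662  0.20271471]
[np.float64(238.61307901907358), np.float64(205.52565849227975)] [[0.5373 0.1719 0.06  ]]
[np.float64(260.0032042723631), np.float64(205.26194926568758)] [[0.538  0.1002 0.06  ]]
[np.float64(281.17431546471266), np.float64(205.38719629772464)] [[0.5373 0.0292 0.06  ]]
```

```bash
python3 -m jog '[[[0,0,0,0,0.12],[0,0,0,0,0.24],[0,0,0,0,0.36],[-0.2,0,0,0,0.48],[-0.2,0,0,0,0.52]]]' 10
python3 -m jog '[[[-0.2,0,0,0,0.12],[-0.2,0,0,0,0.24],[-0.2,0,0,0,0.36],[-0.2,0,0,0,0.48],[-0.2,0,0,0,0.52]]]' 
python3 -m jog '[[[-0.2,0,0,0,0.12],[-0.2,0,0,0,0.24],[-0.2,0,0,0,0.36],[-0.2,0,0,0,0.48],[-0.2,0,0,0,0.53]]]' 
python3 -m jog '[[[-0.2,0,0,0,0],[-0.2,0,0,0,0]]]'
python3 - <<'E'
from h import *
o=robot.observe();print(o['tool_pos'],o['tool_rot'],o['qpos'])
E
```

```text
time: 7.65
tool_pos: [0.4463, 0.0994, 0.1962]
tool_rot: [-3.141, -0.001, 2.616]
contact_force: [-0.1, -0.5, -0.0]
opening: 0.0387
grip_force: 0.0
time: 8.07
tool_pos: [0.4463, 0.0994, 0.1962]
tool_rot: [-3.141, -0.001, 2.096]
contact_force: [-0.0, 0.1, -0.4]
opening: 0.0368
grip_force: 0.0
time: 8.48
tool_pos: [0.4463, 0.0994, 0.1962]
tool_rot: [-3.141, -0.0, 1.566]
contact_force: [-0.3, -0.0, -0.3]
opening: 0.0369
grip_force: 0.0
time: 8.65
tool_pos: [0.4464, 0.0994, 0.1963]
tool_rot: [-3.141, -0.0, 1.574]
contact_force: [-0.0, 0.2, 0.5]
opening: 0.0368
grip_force: 0.0
[0.44644111 0.09935149 0.1963384 ] [-3.14087732e+00 -4.06312371e-05  1.57381013e+00] [5.10896794e-02 2.57538168e-01 1.76015930e+00 8.30968113e-05
 1.12460774e+00 4.80399801e-02]
```

```bash
python3 -m jog '[[[-0.2,0,0.0115,0.04,0],[-0.2,0,0.0115,0.08,0],[-0.2,0,0.0115,0.11,0],[-0.2,0,0.0115,0.143,0],[-0.2,0,0.0115,0.143,0]]]' 10
python3 -m jog '[[[-1,0,0,0,0],[-1,0,0,0,0],[-1,0,0,0,0],[-1,0,0,0,0],[-1,0,0,0,0]]]'
```

```text
time: 9.07
tool_pos: [0.4543, 0.0991, 0.0487]
tool_rot: [-3.131, 0.0, 1.573]
contact_force: [-2.0, -0.5, -0.0]
opening: 0.0366
grip_force: 0.0
time: 9.48
tool_pos: [0.4586, 0.0994, 0.0552]
tool_rot: [3.14, -0.0, 1.572]
contact_force: [-4.4, 0.3, 7.0]
opening: 0.0242
grip_force: 10.0
```

```bash
python3 -m jog '[[[-0.2,0,0,0,0],[-0.2,0,0,0,0],[-0.2,0,0,-0.03,0],[-0.2,0,0,-0.07,0],[-0.2,0,0,-0.11,0]]]' 10
python3 -m jog '[[[0.4,-0.02,0,-0.04,-0.12],[0.4,-0.06,0,-0.05,-0.24],[0.4,-0.1,0,-0.05,-0.36],[0.4,-0.13,0,-0.05,-0.48],[0.4,-0.143,0,-0.05,-0.49]]]'
python3 -m jog '[[[0.4,0,0,0,-0.12],[0.4,0,0,0,-0.24],[0.4,0,0,0,-0.36],[0.4,0,0,0,-0.48],[0.4,0,0,0,-0.49]]]'
python3 -m jog '[[[0.4,0,0,0,-0.12],[0.4,0,0,0,-0.24],[0.4,0,0,0,-0.36],[0.4,0,0,0,-0.48],[0.4,0,0,0,-0.483]]]'
cat > meas.py <<'E'
from m import *
import sys
im=robot.read_camera('top'); np.save('pics/last.npy',im)
B=np.array([.002,.001])
for m,a,b,n in plugs(im,tuple(map(int,sys.argv[1:5])) if len(sys.argv)>4 else (325,195,430,262)):
    A=plane('top',a,.017)[0];E=plane('top',b,.025)[0]; d=(E-A)[:2]; L=np.hypot(*d); print('n',n,'mid',((A+E)[:2]/2-B).round(4),'L',L.round(4),'yaw',np.arctan2(d[1],d[0]).round(3))
print(robot.observe()['tool_pos'],robot.observe()['tool_rot'])
E
python3 meas.py
```

```text
time: 9.9
tool_pos: [0.458, 0.0993, 0.1648]
tool_rot: [-3.14, -0.0, 1.572]
contact_force: [1.5, 1.0, 0.1]
opening: 0.0367
grip_force: 0.0
time: 10.32
tool_pos: [0.4591, -0.0468, 0.2148]
tool_rot: [3.14, 0.003, 2.066]
contact_force: [0.5, 0.8, -0.1]
opening: 0.0631
grip_force: 0.0
time: 10.73
tool_pos: [0.4589, -0.044, 0.2141]
tool_rot: [3.141, 0.001, 2.556]
contact_force: [0.3, -0.7, 0.0]
opening: 0.0642
grip_force: 0.0
time: 11.15
tool_pos: [0.4588, -0.0437, 0.214]
tool_rot: [-3.141, 0.001, 3.036]
contact_force: [0.6, 0.1, 0.2]
opening: 0.0644
grip_force: 0.0
n 189 mid [ 0.4447 -0.1377] L 0.1023 yaw 0.098
n 260 mid [ 0.4527 -0.1838] L 0.1054 yaw -0.108
n 228 mid [ 0.4517 -0.2911] L 0.1004 yaw 0.196
n 195 mid [ 0.4622 -0.3816] L 0.0935 yaw 0.169
[ 0.45871753 -0.04369398  0.21393953] [-3.14155434e+00  8.98221269e-04  3.03049472e+00]
```

```bash
python3 -m jog '[[[0.4,-0.01,-0.04,0,0],[0.4,-0.02,-0.08,0.02,0],[0.4,-0.03,-0.115,0.05,0],[0.4,-0.0331,-0.14,0.09,0],[0.4,-0.0331,-0.14,0.12,0]]]' 10
python3 -m jog '[[[0.4,0,0,0,0],[0.4,0,0,0.03,0],[0.4,0,0,0.06,0],[0.4,0,0,0.081,0],[0.1,0,0,0.081,0]]]'
python3 -m jog '[[[-1,0,0,0,0],[-1,0,0,0,0],[-1,0,0,0,0],[-1,0,0,0,0],[-1,0,0,0,0]]]'
python3 -m jog '[[[-1,0,0,0,0],[-1,0,0,0,0],[-1,0,0,0,0],[-1,0,0,0,0]]]'
```

```text
time: 11.62
tool_pos: [0.4783, -0.1904, 0.0952]
tool_rot: [-3.138, 0.006, 3.026]
contact_force: [0.6, -0.2, -0.0]
opening: 0.0643
grip_force: 0.0
time: 12.03
tool_pos: [0.4749, -0.1845, 0.0119]
tool_rot: [3.139, -0.005, 3.032]
contact_force: [-0.7, 1.0, -0.3]
opening: 0.0611
grip_force: 0.0
time: 12.45
tool_pos: [0.4774, -0.1864, 0.0155]
tool_rot: [-3.141, 0.003, 3.034]
contact_force: [-1.0, 1.3, 8.1]
opening: 0.0339
grip_force: 10.0
time: 12.78
tool_pos: [0.4774, -0.1864, 0.0155]
tool_rot: [-3.141, 0.003, 3.034]
contact_force: [-0.1, 1.9, 7.6]
opening: 0.0339
grip_force: 10.0
```

```bash
python3 -m jog '[[[-1,0,0,0,0],[-1,0,0,0,0],[-1,0,0,-0.01,0],[-1,0,0,-0.02,0],[-1,0,0,-0.03,0]]]' 3
python3 -m jog '[[[-1,0,0,-0.01,0],[-1,0,0,-0.02,0],[-1,0,0,-0.03,0],[-1,0,0,-0.03,0],[-1,0,0,-0.03,0]]]' 3
python3 - <<'E'
from h import *
im=snap('side','s1.png',(250,170,400,290),5)
E
```

```text
time: 13.2
tool_pos: [0.4763, -0.1862, 0.0448]
tool_rot: [3.141, -0.0, 3.035]
contact_force: [-0.1, -0.2, -1.6]
opening: 0.034
grip_force: 3.0
time: 13.62
tool_pos: [0.4768, -0.1864, 0.0746]
tool_rot: [-3.141, 0.002, 3.035]
contact_force: [0.0, 0.8, -1.8]
opening: 0.034
grip_force: 3.0
```

View pics/s1.png

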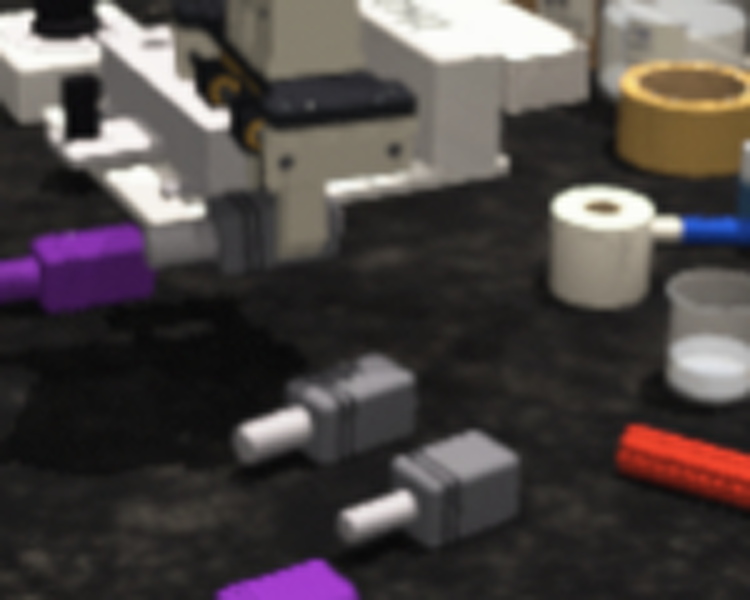

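```bash
python3 -m jog '[[[-1,0,0,0,0],[-1,0,0,-0.02,-0.05],[-1,0,0,-0.05,-0.107],[-1,0,0,-0.08,-0.107],[-1,0,0,-0.10,-0.107]]]' 15
python3 -m jog '[[[-1,-0.018,0.03,0,0],[-1,-0.036,0.06,0,0],[-1,-0.054,0.09,0,0],[-1,-0.072,0.12,0,0],[-1,-0.09,0.15,0,0]]]'
python3 -m jog '[[[-1,-0.018,0.03,0,0],[-1,-0.036,0.06,0,0],[-1,-0.054,0.09,0,0],[-1,-0.070,0.12,0,0],[-1,-0.0788,0.1364,0,0]]]'
python3 -m jog '[[[-1,0,0,0,0],[-1,0,0,0,0],[-1,0,0,0.02,0],[-1,0,0,0.04,0],[-1,0,0,0.045,0]]]'
```

```text
time: 14.08
tool_pos: [0.4768, -0.1863, 0.1756]
tool_rot: [-3.141, 0.001, -3.141]
contact_force: [0.4, -1.0, -1.1]
opening: 0.0339
grip_force: 15.0
time: 14.5
tool_pos: [0.5667, -0.0346, 0.1731]
tool_rot: [3.141, -0.001, 3.141]
contact_force: [0.2, -0.2, -0.2]
opening: 0.0338
grip_force: 15.0
time: 14.92
tool_pos: [0.6459, 0.1038, 0.1724]
tool_rot: [3.141, -0.001, -3.139]
contact_force: [-0.9, -1.3, -0.7]
opening: 0.0341
grip_force: 15.0
time: 15.33
tool_pos: [0.6428, 0.0987, 0.1253]
tool_rot: [-3.141, -0.006, 3.14]
contact_force: [-0.1, 0.4, -2.4]
opening: 0.0343
grip_force: 15.0
```

```bash
python3 -m jog '[[[-1,0,0,0,0],[-1,0,0,0,0],[-1,0,0,0.01,0],[-1,0,0,0.018,0],[-1,0,0,0.018,0]]]' 8
python3 -m jog '[[[-1,0,0,0.002,0],[-1,0,0,0.004,0],[-1,0,0,0.006,0],[-1,0,0,0.006,0],[-1,0,0,0.006,0]]]' 8
```

```text
time: 15.75
tool_pos: [0.6443, 0.1001, 0.1094]
tool_rot: [-3.142, -0.002, -3.142]
contact_force: [-0.2, 0.4, -2.1]
opening: 0.0339
grip_force: 8.0
time: 16.17
tool_pos: [0.6461, 0.1002, 0.1069]
tool_rot: [-3.142, 0.003, -3.141]
contact_force: [-2.4, -1.2, 6.6]
opening: 0.034
grip_force: 8.0
```

```bash
python3 -m jog '[[[-1,0.0005,0,0.002,0],[-1,0.001,0,0.004,0],[-1,0.002,0,0.006,0],[-1,0.0025,0,0.008,0],[-1,0.0025,0,0.008,0]]]' 8
python3 -m jog '[[[-1,0.001,0,0.002,0],[-1,0.002,0,0.004,0],[-1,0.003,0,0.006,0],[-1,0.004,0,0.007,0],[-1,0.004,0,0.007,0]]]' 8
python3 - <<'E'
from h import *
im=snap('side','s2.png',(240,140,360,230),5)
E
```

```text
time: 16.58
tool_pos: [0.6448, 0.1003, 0.0998]
tool_rot: [3.142, 0.007, -3.141]
contact_force: [-0.6, 0.1, 8.2]
opening: 0.0342
grip_force: 8.0
time: 17.0
tool_pos: [0.6407, 0.1002, 0.0929]
tool_rot: [-3.142, 0.006, -3.141]
contact_force: [0.6, -0.8, 9.2]
opening: 0.0338
grip_force: 8.0
```

View pics/s2.png

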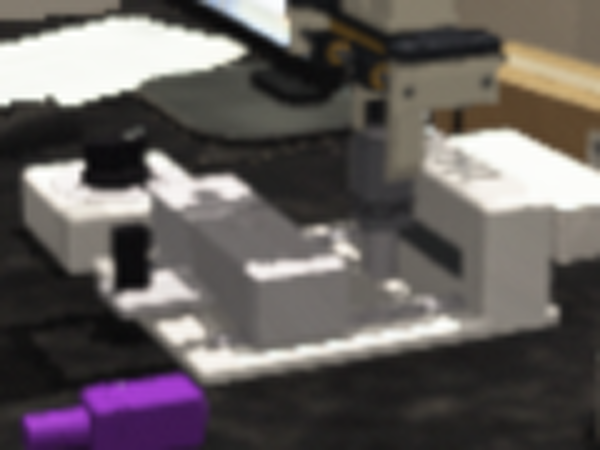

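```bash
python3 -m jog '[[[-1,0.001,0,0,0],[-1,0.001,0,-0.02,0],[-1,0.001,0,-0.05,0],[-1,0.001,0,-0.08,0],[-1,0.001,0,-0.1,0]]]' 15
python3 -m jog '[[[-1,0.03,0.02,0,0],[-1,0.05,0.04,0,0],[-1,0.07,0.065,0,0],[-1,0.07,0.065,0,0],[-1,0.07,0.065,0,0]]]' 15
python3 - <<'E'
from h import *
im=snap('side','s3.png',(220,90,340,200),5); np.save('pics/s3.npy',im)
o=robot.observe();print(o['tool_pos'],o['tool_rot'])
p=np.array([.58,.166,.12]);print(proj('side',[p,p+[0,0,.06],p+[.06,0,0]]))
E
```

```text
time: 17.47
tool_pos: [0.6386, 0.1004, 0.1932]
tool_rot: [3.141, 0.004, -3.141]
contact_force: [0.6, -0.3, -1.7]
opening: 0.0339
grip_force: 15.0
time: 17.88
tool_pos: [0.5671, 0.1665, 0.1906]
tool_rot: [3.141, 0.001, -3.139]
contact_force: [0.7, -0.4, -1.0]
opening: 0.0336
grip_force: 15.0
[0.56790883 0.16564776 0.1904079 ] [-3.14151568e+00  1.47229982e-03 -3.13995219e+00]
[[292.98743093 160.30939942]
 [292.80131819 143.0017764 ]
 [309.13078473 158.47999854]]
```

View pics/s3.png

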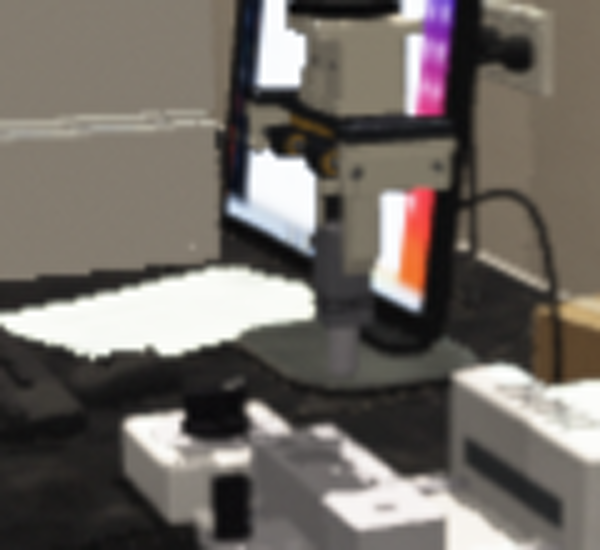

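```bash
python3 -m jog '[[[-1,-0.03,0,0.02,0],[-1,-0.06,0,0.05,0],[-1,-0.062,0,0.066,0],[-1,-0.062,0,0.066,0],[-1,-0.062,0,0.066,0]]]' 8
python3 -m jog '[[[-1,-0.01,0,0,0],[-1,-0.018,0,0,0],[-1,-0.024,0,0,0],[-1,-0.029,0,0,0],[-1,-0.034,0,0,0]]]' 8
python3 -m jog '[[[-1,0.01,0,-0.02,0],[-1,0.04,0,-0.05,0],[-1,0.07,0,-0.05,0],[-1,0.1,0,-0.05,0],[-1,0.1,0,-0.05,0]]]' 15
cat > ang.py <<'E'
from h import *
import sys
# side crop around grasp point, saved; args name
o=robot.observe(); t=o['tool_pos']; print(t.round(4),o['tool_rot'].round(3),o['opening'],o['contact_force'].round(1))
im=robot.read_camera('side'); np.save('pics/a.npy',im)
g=proj('side',[t+[0,0,.011], t+[0,0,-.04], t+[.0,0,-.064]]); print(g.round(1))
x,y=g[1].astype(int); x0,y0=max(0,x-40),y-45
c=im[y0:y0+85,x0:x0+80]; cv2.imwrite('pics/'+sys.argv[1],cv2.resize(c,None,fx=7,fy=7,interpolation=cv2.INTER_CUBIC)[:,:,::-1]); print('origin',x0,y0)
E
python3 ang.py a1.png
```

```text
time: 18.35
tool_pos: [0.6296, 0.1642, 0.1226]
tool_rot: [-3.141, -0.003, 3.141]
contact_force: [0.0, -0.1, -1.9]
opening: 0.0339
grip_force: 8.0
time: 18.77
tool_pos: [0.664, 0.1652, 0.1255]
tool_rot: [3.141, 0.001, -3.141]
contact_force: [-2.3, -0.1, 0.8]
opening: 0.0338
grip_force: 8.0
time: 19.18
tool_pos: [0.5582, 0.1655, 0.1743]
tool_rot: [-3.141, -0.004, -3.14]
contact_force: [1.1, 0.2, -1.8]
opening: 0.0342
grip_force: 15.0
[0.5582 0.1655 0.1743] [-3.141 -0.004 -3.14 ] 0.03418766545092783 [ 1.1  0.2 -1.8]
[[286.7 142.1]
 [287.  156.9]
 [287.1 163.8]]
origin 246 111
```

View pics/a1.png

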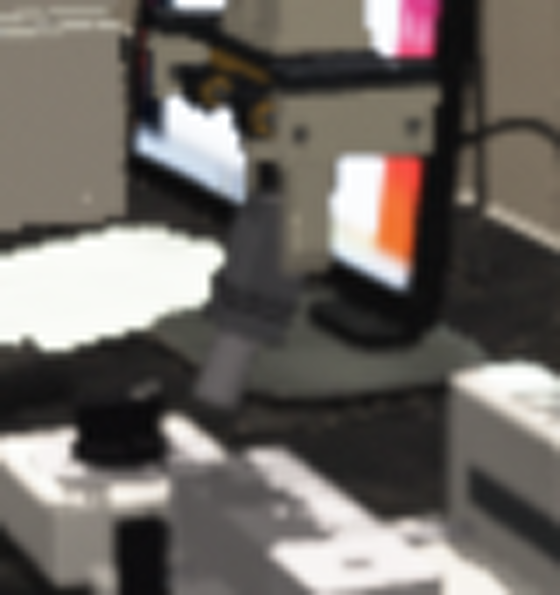

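```bash
cat > ry.py <<'E'
from h import *
def aty(uv,y):
    p,r=ray('side',uv); return p+r*((y-p[1])/r[:,1])[:,None]
E
python3 - <<'E'
from ry import *
t=np.array([.5582,.1655,.1743])
P=np.array([(218,390),(258,315),(244,342)])/7+[246,111]
X=aty(P,.1655); print((X-t).round(4)); d=X[1]-X[0]; print(np.degrees(np.arctan2(d[0],d[2])))
print('bore px',proj('side',[[.5356,.169,.062],[.5356,.099,.062],[.5356,.029,.062]]).round(1))
im=np.load('pics/a.npy')[150:172,268:292].mean(2).astype(int); print(im)
E
```

```text
[[-0.0358 -0.     -0.0701]
 [-0.0147 -0.     -0.0353]
 [-0.022  -0.     -0.0478]]
31.235290030466807
bore px [[280.7 177.9]
 [288.2 184. ]
 [296.4 190.6]]
[[248 249 249 249 249 249 248 234 109  53  59  63  65  62  58  58  59  60
   66  70  67  53  35  33]
 [247 248 248 249 249 249 248 233  90  42  48  56  61  58  57  57  58  58
   59  59  56  45  38  36]
 [247 247 248 248 249 249 248 231  90  47  41  43  51  51  50  54  56  57
   59  58  57  55  51  51]
 [247 247 247 247 247 246 240 202  78  46  42  43  46  42  40  46  50  50
   54  56  62  71  66  59]
 [248 245 238 234 228 222 187  97  56  51  41  40  45  43  41  44  43  43
   46  47  58  68  50  38]
 [237 220 173 152 114 104  87  54  51  53  52  50  48  43  43  45  47  46
   43  45  60  63  35  25]
 [161 108  88  84  76  74  69  57  57  55  58  58  57  56  54  48  42  43
   46  56  73  66  38  20]
 [ 96  77  75  74  75  74  72  71  67  60  61  59  58  58  58  56  56  53
   52  61  75  72  53  35]
 [ 75  78  76  75  74  75  74  75  75  74  74  71  65  59  58  57  57  58
   62  73  76  75  71  60]
 [ 52  71  78  78  76  74  74  74  7
[... 577 characters left out ...]
36  34  35  36  45  70  90  96  98  95  87  74  65  70  70  72  72
   74  76  78  80  83  84]
 [ 59  35  33  32  34  51  79  92  97  97  91  81  65  54  56  58  61  68
   73  72  72  74  75  75]
 [ 31  28  32  31  35  48  72  83  91  93  88  75  49  29  31  35  39  50
   57  55  53  55  54  54]
 [ 16  25  33  35  37  39  45  58  71  78  76  64  43  31  32  28  25  23
   26  25  26  27  28  27]
 [ 18  36  55  54  44  38  38  40  43  48  51  49  40  43  46  42  36  30
   31  31  31  31  30  30]
 [ 34  93 145 138  97  53  36  33  34  34  36  38  43  48  51  52  49  47
   45  44  43  43  40  40]
 [ 54 150 224 223 193 127  57  35  33  32  34  41  53  53  52  53  52  50
   49  45  40  40  42  41]]
```

```bash
python3 -m jog '[[[-1,0,0,0,0],[-1,0,0,0,0],[-1,0,0,0,0]]]' 15
python3 -m jog '[[[-1,-0.002,0.0035,0.01,0],[-1,-0.004,0.0035,0.02,0],[-1,-0.004,0.0035,0.03,0],[-1,-0.004,0.0035,0.034,0],[-1,-0.004,0.0035,0.034,0]]]' 15
python3 -m jog '[[[-1,0,0,0,0],[-1,0,0,0,0]]]'
python3 ang.py a2.png
```

```text
time: 19.48
tool_pos: [0.5649, 0.1652, 0.1739]
tool_rot: [3.141, 0.001, 3.141]
contact_force: [0.2, 0.1, -1.3]
opening: 0.0343
grip_force: 15.0
time: 19.9
tool_pos: [0.5667, 0.1685, 0.1375]
tool_rot: [-3.141, -0.004, -3.141]
contact_force: [-0.7, 0.5, -1.5]
opening: 0.034
grip_force: 15.0
time: 20.07
tool_pos: [0.5679, 0.1687, 0.14]
tool_rot: [3.141, 0.0, -3.141]
contact_force: [0.3, -0.9, -2.0]
opening: 0.0343
grip_force: 15.0
[0.5679 0.1687 0.14  ] [ 3.141  0.    -3.141] 0.03429045289792427 [ 0.3 -0.9 -2. ]
[[289.2 151.6]
 [289.5 166.1]
 [289.5 172.9]]
origin 249 121
```

View pics/a2.png

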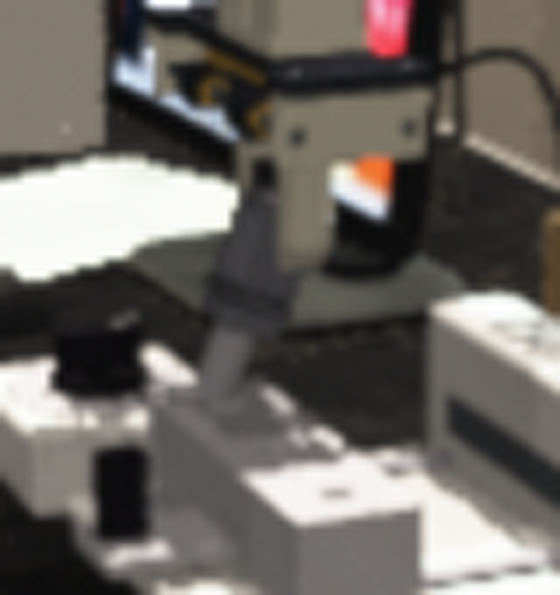

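```bash
python3 -m jog '[[[-1,0.001,0,0,0],[-1,0.002,0,0.001,0],[-1,0.002,0,0.002,0],[-1,0.002,0,0.003,0],[-1,0.002,0,0.003,0]]]' 15
python3 -m jog '[[[-1,0,0,0.001,0],[-1,0,0,0.002,0],[-1,0,0,0.003,0],[-1,0,0,0.003,0]]]' 15
python3 -m jog '[[[-1,0,0,0.001,0],[-1,0,0,0.002,0],[-1,0,0,0.003,0],[-1,0,0,0.003,0]]]' 15
python3 -c "
from ry import *
print(aty([(280.7,177.4),(277.5+1.6,176)],.1687))"
```

```text
time: 20.53
tool_pos: [0.5655, 0.1687, 0.1367]
tool_rot: [3.142, -0.0, -3.141]
contact_force: [-0.2, -0.9, -0.5]
opening: 0.0337
grip_force: 15.0
time: 20.87
tool_pos: [0.566, 0.1688, 0.1343]
tool_rot: [3.141, 0.001, -3.141]
contact_force: [0.3, 0.2, 3.0]
opening: 0.0336
grip_force: 15.0
time: 21.2
tool_pos: [0.5677, 0.1689, 0.1327]
tool_rot: [3.141, 0.006, -3.141]
contact_force: [2.3, -0.1, 7.9]
opening: 0.0343
grip_force: 15.0
[[0.53538106 0.1687     0.06396399]
 [0.52973465 0.1687     0.06968231]]
```

```bash
python3 -m jog '[[[-1,-0.002,0,0,0],[-1,-0.002,0,0,0],[-1,-0.002,0,0,0],[-1,-0.002,0,0,0]]]' 15
python3 -m jog '[[[-1,0.003,0,-0.001,0],[-1,0.006,0,-0.002,0],[-1,0.009,0,-0.0025,0],[-1,0.011,0,-0.003,0],[-1,0.011,0,-0.003,0]]]' 12
python3 -m jog '[[[-1,0.003,0,-0.0005,0],[-1,0.006,0,-0.001,0],[-1,0.009,0,-0.0015,0],[-1,0.011,0,-0.002,0],[-1,0.011,0,-0.002,0]]]' 12
python3 ang.py a3.png
```

```text
time: 21.53
tool_pos: [0.569, 0.1689, 0.1322]
tool_rot: [3.141, 0.004, -3.141]
contact_force: [1.2, -0.3, 6.2]
opening: 0.0342
grip_force: 15.0
time: 21.95
tool_pos: [0.5584, 0.1689, 0.1357]
tool_rot: [3.141, 0.006, -3.141]
contact_force: [5.0, 0.2, 7.4]
opening: 0.0336
grip_force: 12.0
time: 22.37
tool_pos: [0.5471, 0.1689, 0.1377]
tool_rot: [3.141, 0.005, -3.141]
contact_force: [3.1, 0.4, 8.2]
opening: 0.0339
grip_force: 12.0
[0.5471 0.1689 0.1377] [ 3.141  0.005 -3.141] 0.03392689163070591 [3.1 0.4 8.2]
[[283.5 152.9]
 [283.7 167.5]
 [283.9 174.2]]
origin 243 122
```

View pics/a3.png

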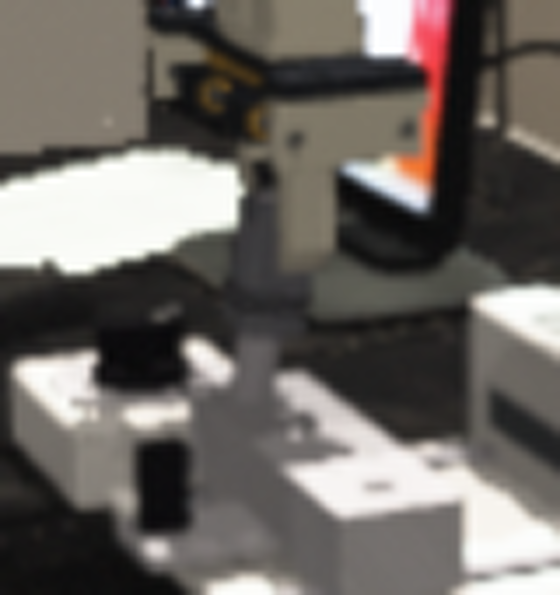

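```bash
python3 -m jog '[[[-1,0.002,0,0,0],[-1,0.004,0,0,0],[-1,0.004,0,0.001,0],[-1,0.004,0,0.002,0],[-1,0.004,0,0.003,0]]]' 12
python3 -m jog '[[[-1,0.001,0,0,0],[-1,0.002,0,0.001,0],[-1,0.003,0,0.002,0],[-1,0.004,0,0.003,0],[-1,0.004,0,0.003,0]]]' 12
```

```text
time: 22.83
tool_pos: [0.5445, 0.1689, 0.1361]
tool_rot: [3.141, 0.009, -3.141]
contact_force: [4.5, -1.8, 16.1]
opening: 0.0339
grip_force: 12.0
time: 23.25
tool_pos: [0.5404, 0.1689, 0.133]
tool_rot: [3.141, 0.009, -3.141]
contact_force: [2.8, -0.9, 14.8]
opening: 0.0335
grip_force: 12.0
```

```bash
python3 -m jog '[[[-1,0.001,0,-0.001,0],[-1,0.002,0,-0.002,0],[-1,0.003,0,-0.002,0],[-1,0.004,0,-0.002,0],[-1,0.004,0,-0.002,0]]]' 12
python3 - <<'E'
from ry import *
im=robot.read_camera('side').mean(2).astype(int); np.save('pics/b.npy',im)
print(im[160:184,270:294])
E
```

```text
time: 23.67
tool_pos: [0.535, 0.1688, 0.1334]
tool_rot: [3.141, 0.004, -3.141]
contact_force: [2.4, 0.2, 8.1]
opening: 0.0336
grip_force: 12.0
[[ 61  71  73  66  53  54  57  60  62  77  93  93  92  91  91  89  83  78
   78  80  79  81  82  80]
 [ 33  46  60  57  51  54  57  59  62  75  90  88  86  85  84  82  80  82
   84  85  86  87  88  87]
 [ 34  33  30  36  45  53  57  59  61  69  78  77  74  72  70  74  81  85
   87  88  88  89  90  90]
 [ 40  39  29  32  40  48  52  56  58  57  57  55  55  54  54  65  80  84
   87  87  88  89  89  91]
 [ 38  36  36  40  40  39  43  45  48  46  41  43  45  45  45  56  76  81
   82  85  87  89  89  90]
 [ 34  34  37  39  39  38  37  39  38  35  34  37  41  41  41  53  72  75
   78  80  82  85  86  87]
 [ 32  33  35  42  44  40  39  44  44  40  39  42  45  45  44  55  72  72
   72  74  74  75  76  76]
 [ 32  33  35  42  47  50  48  51  51  50  51  52  56  56  52  52  58  55
   54  54  55  54  53  49]
 [ 34  35  36  39  45  52  56  58  58  58  58  58  58  57  53  41  27  25
   25  27  29  26  24  21]
 [ 57  55  45  38  39  47  56  61  61  62  64  6
[... 767 characters left out ...]
99 102 109 115  96  94  94  94  92  89 111 158 184 195 204 208 203
  181 140  73  42  34  33]
 [ 97  86  85  85  86  87  92  94  93  91  86  94 125 153 180 201 204 207
  210 201 150  89  49  38]
 [109  88  85  84  84  85  89  90  90  89  86  92 122 163 187 202 204 205
  213 221 206 166 116  68]
 [115  89  86  86  85  85  84  84  85  91 100 101 124 173 198 204 203 204
  209 216 216 209 189 143]
 [104  87  87  87  87  85  84  84  85  92 103  98  95 130 178 201 204 204
  204 206 207 211 213 198]
 [100  88  86  87  88  87  85  84  85  85  86  85  84  95 135 184 204 204
  203 203 208 213 215 218]
 [ 98  89  86  87  87  87  86  85  85  86  85  85  92 104 134 184 203 196
  191 192 203 217 222 224]]
```

```bash
python3 -m jog '[[[-1,-0.005,0,0.0003,0],[-1,-0.01,0,0.0006,0],[-1,-0.015,0,0.0012,0],[-1,-0.02,0,0.0022,0],[-1,-0.026,0,0.0035,0]]]' 8
cat > px.py <<'E'
from ry import *
import sys
r0,r1,c0,c1=map(int,sys.argv[1:5])
im=robot.read_camera('side').mean(2).astype(int); np.save('pics/b.npy',im)
o=robot.observe();print(o['tool_pos'].round(4),o['contact_force'].round(1));print('     '+' '.join('%3d'%c for c in range(c0,c1)))
for r in range(r0,r1): print(r,' '.join('%3d'%v for v in im[r,c0:c1]))
E
python3 px.py 162 184 270 296
```

```text
time: 24.13
tool_pos: [0.5594, 0.1688, 0.1277]
tool_rot: [-3.142, -0.002, -3.141]
contact_force: [0.2, -0.4, -1.0]
opening: 0.0341
grip_force: 8.0
[0.5607 0.1686 0.1273] [ 1.7 -0.5 -1.9]
     270 271 272 273 274 275 276 277 278 279 280 281 282 283 284 285 286 287 288 289 290 291 292 293 294 295
162  35  34  41  62  72  73  72  67  52  43  51  58  62  59  57  62  76  88  85  84  84  85  89  90  90  90
163  39  40  29  36  51  66  74  65  42  39  42  46  52  52  53  57  69  75  71  69  72  81  89  91  91  92
164  37  36  33  34  35  44  63  63  42  38  40  40  42  43  44  45  49  51  52  54  68  85  90  90  90  92
165  34  35  35  37  38  28  38  46  46  45  40  43  43  40  41  38  41  45  46  46  62  83  87  86  87  87
166  32  33  32  34  34  33  35  42  48  49  48  46  43  44  45  45  41  45  44  39  53  73  76  76  74  74
167  30  32  33  34  35  35  39  46  46  49  53  58  57  57  55  49  44  44  44  38  41  52  53  49  45  48
168  33  36  36  37  38  37  38  37  39  44  55  59  59  59  58  57  56  56  55  45  29  27  24  22  20  24
169  53  54  45  38  38  37  35  35  36  48  65 
[... 871 characters left out ...]
  85 118 174 198 193 169 126  67  40  33  33  33  32
178 105 107 105  88  87  85  83  82  89  95  95  92  86  79  88 129 178 199 198 179 130  80  47  36  33  33
179 117  95  95  91  91  86  85  84  87  90  88  88  84  80  82  93 133 171 172 165 159 142 103  63  42  38
180 134  91  90  96 100  96  95  95  91  83  80  82  84  83  83  84  98 117 116 101 128 164 163 125  74  50
181 124  89  87  90  97 103 107 103  93  84  82  83  83  83  83  84  85  94  97  85  92 129 162 161 136  89
182 104  89  86  87  90  97 103 100  88  83  84  82  83  84  85  84  85  86  86  87  94 111 146 187 198 164
183 100  90  86  86  88  90  95  97  95  91  86  85  88  94  95  97  97  99 102 113 123 123 154 198 220 214
```

```bash
python3 -m jog '[[[-1,0,0,0,0],[-1,0,0,0,0],[-1,0,0,0.001,0],[-1,0,0,0.002,0],[-1,0,0,0.002,0]]]' 10
python3 -m jog '[[[-1,0.003,0,0,0],[-1,0.006,0,0,0],[-1,0.009,0,0,0],[-1,0.009,0,0,0]]]' 10
python3 -m jog '[[[-1,0.002,0,0,0],[-1,0.004,0,0,0],[-1,0.006,0,0,0],[-1,0.006,0,0,0]]]' 10
```

```text
time: 24.6
tool_pos: [0.5597, 0.169, 0.1263]
tool_rot: [3.141, 0.001, -3.141]
contact_force: [0.0, 1.2, -1.0]
opening: 0.034
grip_force: 10.0
time: 24.93
tool_pos: [0.5507, 0.1689, 0.1272]
tool_rot: [3.141, 0.002, -3.141]
contact_force: [3.1, 1.7, 0.2]
opening: 0.0338
grip_force: 10.0
time: 25.27
tool_pos: [0.5439, 0.1688, 0.1261]
tool_rot: [-3.142, -0.001, -3.141]
contact_force: [1.1, 2.2, 0.4]
opening: 0.0337
grip_force: 10.0
```

```bash
python3 -m jog '[[[-1,0.001,0.0005,0,0],[-1,0.002,0.0005,0.001,0],[-1,0.002,0.0005,0.002,0],[-1,0.002,0.0005,0.004,0],[-1,0.002,0.0005,0.006,0]]]' 12
python3 -m jog '[[[-1,0,0,0.002,0],[-1,0,0,0.004,0],[-1,0,0,0.006,0],[-1,0,0,0.006,0]]]' 12
python3 px.py 160 182 270 292
```

```text
time: 25.68
tool_pos: [0.5427, 0.1692, 0.1202]
tool_rot: [-3.142, 0.0, -3.141]
contact_force: [1.8, 0.4, -0.1]
opening: 0.0338
grip_force: 12.0
time: 26.02
tool_pos: [0.5424, 0.1692, 0.1138]
tool_rot: [-3.142, -0.001, -3.141]
contact_force: [1.7, 0.0, -1.2]
opening: 0.0338
grip_force: 12.0
[0.5423 0.1692 0.1139] [ 1.7  0.  -2.5]
     270 271 272 273 274 275 276 277 278 279 280 281 282 283 284 285 286 287 288 289 290 291
160  62  71  74  73  71  68  57  49  50  54  60  73  96 107 114 114 113 113 108  92  81  80
161  33  47  65  75  73  63  47  50  51  56  60  73  96 107 113 114 114 112 107  94  88  86
162  33  34  43  62  71  65  48  51  53  56  60  74  96 107 114 114 114 112 107  93  89  88
163  40  39  29  35  50  56  49  53  53  57  60  74  96 107 113 114 113 112 104  93  88  89
164  36  37  34  34  35  37  47  54  55  59  61  73  96 105 109 108 108 104  96  85  87  88
165  33  34  34  37  38  33  47  54  56  59  60  73  94  98  98  97  95  92  85  76  82  85
166  32  33  33  33  33  33  44  53  58  60  60  73  90  91  90  90  89  85  76  74  75  76
167  31  32  33  34  33  32  37 
[... 647 characters left out ...]
  63  67  65  65  62  64  70  77  70  47  36  34  33  33
175 103 150 182 206 221 222 205 147  88  80  80  80  77  78 109 145 134  86  48  36  33  32
176 120 149 145 142 170 166 156 138  96  90  93  94  91  91 140 194 188 152 103  61  37  32
177 105 104 104  99 103  95  92  89  85  90  95  95  91  91 142 196 202 194 170 127  67  39
178  99  87  86  84  84  83  83  83  84  90  95  95  91  88 125 180 201 204 201 182 134  81
179 116  88  85  83  83  84  83  82  84  89  91  91  88  87 118 172 198 201 202 202 187 150
180 134  91  87  86  85  84  84  83  83  85  85  85  83  88 118 157 164 166 180 201 203 194
181 123  88  86  86  86  85  84  85  84  83  82  83  84  85  89  95  96  99 133 181 202 203
```

```bash
python3 -m jog '[[[-1,0,0,0.004,0],[-1,0,0,0.008,0],[-1,0,0,0.011,0],[-1,0,0,0.013,0],[-1,0,0,0.013,0]]]' 12
python3 -m jog '[[[-1,0,0,0.002,0],[-1,0,0,0.004,0],[-1,0,0,0.006,0],[-1,0,0,0.007,0],[-1,0,0,0.007,0]]]' 12
```

```text
time: 26.48
tool_pos: [0.5432, 0.1693, 0.1029]
tool_rot: [3.141, 0.002, -3.141]
contact_force: [-0.8, -0.1, 11.2]
opening: 0.0342
grip_force: 12.0
time: 26.9
tool_pos: [0.5433, 0.1693, 0.0963]
tool_rot: [3.141, 0.003, -3.141]
contact_force: [-1.6, -0.5, 13.4]
opening: 0.0339
grip_force: 12.0
```

```bash
python3 -m jog '[[[-0.1,0,0,-0.002,0],[-0.1,0,0,-0.002,0],[-0.1,0,0,-0.002,0]]]' 12
python3 px.py 160 184 270 294
python3 -m jog '[[[-0.05,0,0,-0.03,0],[-0.05,0,0,-0.06,0],[-0.05,0,0,-0.1,0],[-0.05,0,0,-0.13,0]]]'
```

```text
time: 27.15
tool_pos: [0.542, 0.1692, 0.0959]
tool_rot: [-3.141, -0.001, -3.141]
contact_force: [0.9, 0.3, -0.5]
opening: 0.0408
grip_force: 0.0
[0.5421 0.1692 0.0958] [ 0.2 -0.1  0.2]
     270 271 272 273 274 275 276 277 278 279 280 281 282 283 284 285 286 287 288 289 290 291 292 293
160  61  71  74  72  69  64  63  69  75  76  76  83  93 102 111 113 113 113 112 101  83  81  82  80
161  33  47  64  74  69  56  55  59  69  71  72  78  91 102 111 114 114 114 113 104  88  88  88  87
162  33  33  41  62  63  51  52  54  57  58  59  70  88 101 111 113 114 113 113 105  90  89  90  90
163  40  40  29  33  44  47  47  53  58  58  59  69  87 100 111 114 113 114 113 105  90  89  90  91
164  36  36  34  35  40  46  48  53  58  57  59  69  84  95 111 114 114 113 113 104  89  88  90  90
165  34  34  34  38  46  47  48  52  58  57  59  68  78  88 110 114 114 114 112 102  85  85  86  87
166  32  33  33  35  39  46  48  52  59  58  59  68  80  90 110 114 113 113 112 100  78  76  76  76
167  31  32  33  34  40  45  48  53  59  58  59  68  82  93 110 115 113 114 112  95  60  54  53  48
168  34  35  3
[... 1027 characters left out ...]
58  58  59  58  58  60  82 131 179 199 182 134  80  46  36
179 131  89  85  84  83  82  77  67  64  62  61  61  66  68  74 116 165 186 200 200 187 149 104  66
180 123  90  86  86  85  85  83  79  75  72  72  71  78  81  86 119 157 162 166 181 199 194 172 131
181 106  88  86  87  86  86  85  84  83  82  82  82  83  83  84  88  95  95  99 131 180 201 201 183
182 100  87  85  87  87  87  85  84  84  84  83  83  83  83  84  84  86  88  85  97 152 200 205 204
183  97  87  86  87  87  88  87  86  84  85  84  83  85  84  85  88 105 115  97 103 152 203 211 215
time: 27.53
tool_pos: [0.5426, 0.1693, 0.2284]
tool_rot: [3.141, 0.0, -3.141]
contact_force: [1.2, 0.9, -0.3]
opening: 0.0437
grip_force: 0.0
```

```bash
python3 meas.py
python3 - <<'E'
from h import *
im=np.load('pics/last.npy').mean(2).astype(int)
E
```

```text
n 228 mid [ 0.4517 -0.2913] L 0.1004 yaw 0.195
n 195 mid [ 0.4622 -0.3816] L 0.0935 yaw 0.169
[0.54514689 0.16974026 0.23453269] [ 3.13974483  0.01045642 -3.14128561]
```

```bash
python3 -m jog '[[[0,0.007,-0.04,0,0],[0,0.014,-0.08,0,0],[0.4,0.02,-0.12,0,0],[0.4,0.025,-0.16,0,0],[0.4,0.03,-0.19,0,0]]]' 12
python3 -m jog '[[[0.4,0.007,-0.04,0,0],[0.4,0.014,-0.08,0,0],[0.4,0.02,-0.12,0,0],[0.4,0.025,-0.16,0,0],[0.4,0.03,-0.19,0,0]]]' 
python3 -m jog '[[[0.4,0.005,-0.04,0.02,-0.1],[0.4,0.0112,-0.077,0.05,-0.195],[0.4,0.0112,-0.077,0.08,-0.195],[0.4,0.0112,-0.077,0.1,-0.195],[0.4,0.0112,-0.077,0.1,-0.195]]]' 
python3 -m jog '[[[0.4,0,0,0,0],[0.4,0,0,0,0]]]'
```

```text
time: 28.0
tool_pos: [0.5118, -0.0233, 0.2257]
tool_rot: [-3.141, -0.001, 3.141]
contact_force: [0.7, -0.2, -0.2]
opening: 0.0611
grip_force: 0.0
time: 28.42
tool_pos: [0.4818, -0.2135, 0.2256]
tool_rot: [3.142, -0.001, 3.141]
contact_force: [1.9, -0.7, -1.4]
opening: 0.0641
grip_force: 0.0
time: 28.83
tool_pos: [0.4685, -0.2866, 0.121]
tool_rot: [3.133, -0.007, -2.948]
contact_force: [-0.0, 1.2, -1.0]
opening: 0.064
grip_force: 0.0
time: 29.0
tool_pos: [0.4723, -0.2878, 0.1274]
tool_rot: [-3.14, 0.001, -2.946]
contact_force: [0.2, -0.6, 0.3]
opening: 0.0645
grip_force: 0.0
```

Position is good (target .4713, -.2874). Descend 113 mm, grip, and lift; turn back to yaw π.

```bash
python3 -m jog '[[[0.4,0,0,0.03,0],[0.4,0,0,0.06,0],[0.4,0,0,0.09,0],[0.4,0,0,0.112,0],[0.1,0,0,0.112,0]]]' 12
python3 -m jog '[[[-1,0,0,0,0],[-1,0,0,0,0],[-1,0,0,0,0],[-1,0,0,0,0],[-1,0,0,0,0]]]'
python3 -m jog '[[[-1,0,0,0,0],[-1,0,0,0,0],[-1,0,0,-0.01,0],[-1,0,0,-0.03,0],[-1,0,0,-0.05,0]]]'
python3 -m jog '[[[-1,0,0,-0.03,0.1],[-1,0,0,-0.06,0.195],[-1,0,0,-0.09,0.195],[-1,0,0,-0.11,0.195],[-1,0,0,-0.11,0.195]]]'
python3 -m jog '[[[-1,0,0,0,0],[-1,0,0,0,0]]]'
```

```text
time: 29.42
tool_pos: [0.4707, -0.2862, 0.0122]
tool_rot: [3.138, -0.003, -2.945]
contact_force: [-1.2, 0.8, 0.6]
opening: 0.0611
grip_force: 0.0
time: 29.83
tool_pos: [0.4725, -0.2882, 0.0161]
tool_rot: [-3.14, 0.002, -2.946]
contact_force: [-0.2, 1.8, 7.6]
opening: 0.0339
grip_force: 12.0
time: 30.25
tool_pos: [0.4711, -0.2875, 0.0652]
tool_rot: [3.141, -0.001, -2.946]
contact_force: [1.1, -0.4, -1.1]
opening: 0.034
grip_force: 12.0
time: 30.67
tool_pos: [0.4734, -0.2893, 0.1801]
tool_rot: [-3.135, 0.007, -3.141]
contact_force: [0.9, 0.2, -0.8]
opening: 0.0339
grip_force: 12.0
time: 30.83
tool_pos: [0.4709, -0.2873, 0.1737]
tool_rot: [3.141, -0.001, -3.141]
contact_force: [-0.4, 0.1, -2.8]
opening: 0.034
grip_force: 12.0
```

```bash
python3 -m jog '[[[-1,-0.015,0.036,0,0],[-1,-0.03,0.072,0,0],[-1,-0.045,0.108,0,0],[-1,-0.06,0.144,0,0],[-1,-0.075,0.18,0,0]]]' 12
python3 -m jog '[[[-1,-0.015,0.036,0,0],[-1,-0.03,0.072,0,0],[-1,-0.045,0.108,0,0],[-1,-0.06,0.144,0,0],[-1,-0.075,0.18,0,0]]]' 12
python3 -m jog '[[[-1,-0.0246,0.027,0,0],[-1,-0.0246,0.027,0.01,0],[-1,-0.0246,0.027,0.03,0],[-1,-0.0246,0.027,0.05,0],[-1,-0.0246,0.027,0.06,0]]]' 12
python3 -m jog '[[[-1,0,0,0,0],[-1,0,0,0.003,0],[-1,0,0,0.006,0],[-1,0,0,0.009,0],[-1,0,0,0.009,0]]]' 12
```

```text
time: 31.25
tool_pos: [0.546, -0.1058, 0.1725]
tool_rot: [3.14, -0.003, 3.141]
contact_force: [1.7, -0.8, -1.8]
opening: 0.0336
grip_force: 12.0
time: 31.67
tool_pos: [0.6209, 0.0742, 0.1722]
tool_rot: [-3.142, -0.004, -3.141]
contact_force: [1.3, -1.0, -2.0]
opening: 0.034
grip_force: 12.0
time: 32.08
tool_pos: [0.6438, 0.0992, 0.1096]
tool_rot: [-3.141, -0.007, -3.141]
contact_force: [-1.2, -0.6, -2.6]
opening: 0.0338
grip_force: 12.0
time: 32.5
tool_pos: [0.6465, 0.0991, 0.106]
tool_rot: [3.141, 0.001, 3.142]
contact_force: [-0.2, 0.2, -1.1]
opening: 0.0342
grip_force: 12.0
```

```bash
python3 -m jog '[[[-1,0.0005,0,0.002,0],[-1,0.001,0,0.004,0],[-1,0.002,0,0.006,0],[-1,0.003,0,0.008,0],[-1,0.003,0,0.008,0]]]' 12
python3 -m jog '[[[-1,0.001,0,0.002,0],[-1,0.002,0,0.004,0],[-1,0.0035,0,0.006,0],[-1,0.0045,0,0.007,0],[-1,0.0045,0,0.007,0]]]' 12
python3 -m jog '[[[-1,0.001,0,0,0],[-1,0.001,0,-0.02,0],[-1,0.001,0,-0.05,0],[-1,0.001,0,-0.08,0],[-1,0.001,0,-0.1,0]]]' 15
python3 -m jog '[[[-1,0.03,0,0,0],[-1,0.05,0,0,0],[-1,0.07,0,0,0],[-1,0.07,0,0,0],[-1,0.07,0,0,0]]]' 15
python3 ang.py a4.png
```

```text
time: 32.92
tool_pos: [0.6438, 0.0991, 0.0997]
tool_rot: [-3.142, 0.003, -3.141]
contact_force: [-2.9, -0.9, 7.3]
opening: 0.0339
grip_force: 12.0
time: 33.33
tool_pos: [0.6399, 0.0992, 0.0926]
tool_rot: [3.141, 0.005, -3.141]
contact_force: [-0.2, 0.1, 4.4]
opening: 0.0339
grip_force: 12.0
time: 33.75
tool_pos: [0.6382, 0.0993, 0.1934]
tool_rot: [3.141, 0.003, -3.141]
contact_force: [1.2, -0.6, -1.8]
opening: 0.0336
grip_force: 15.0
time: 34.17
tool_pos: [0.5671, 0.0993, 0.1909]
tool_rot: [3.141, 0.001, -3.141]
contact_force: [0.6, -0.2, -0.2]
opening: 0.034
grip_force: 15.0
[0.5671 0.0993 0.1909] [ 3.141e+00  1.000e-03 -3.141e+00] 0.03404010196595808 [ 0.6 -0.2 -0.2]
[[296.8 141.1]
 [296.9 156.6]
 [296.9 163.8]]
origin 256 111
```

View pics/a4.png

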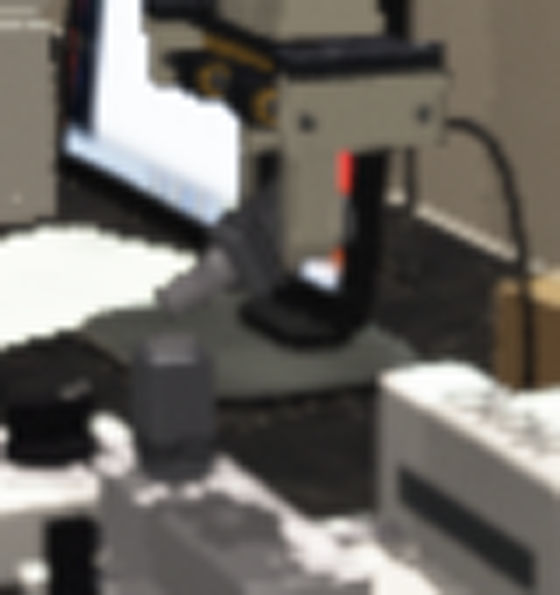

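```bash
python3 -m jog '[[[-1,-0.03,0,0,0],[-1,-0.055,0,0.01,0],[-1,-0.063,0,0.03,0],[-1,-0.063,0,0.06,0],[-1,-0.063,0,0.09,0]]]' 12
python3 -m jog '[[[-1,0,0,0.01,0],[-1,0,0,0.0145,0],[-1,0,0,0.0145,0],[-1,0,0,0.0145,0]]]' 12
python3 -m jog '[[[-1,-0.002,0,0,0],[-1,-0.004,0,0,0],[-1,-0.006,0,0,0],[-1,-0.008,0,0,0],[-1,-0.010,0,0,0]]]' 12
python3 -m jog '[[[-1,0.004,0,0,0],[-1,0.004,0,-0.03,0],[-1,0.004,0,-0.06,0],[-1,0.004,0,-0.08,0],[-1,0.004,0,-0.1,0]]]' 15
python3 -m jog '[[[-1,0.03,0,0,0],[-1,0.05,0,0,0],[-1,0.07,0,0,0],[-1,0.07,0,0,0],[-1,0.07,0,0,0]]]' 15
python3 px.py 144 172 280 306
```

```text
time: 34.63
tool_pos: [0.6326, 0.0991, 0.0993]
tool_rot: [3.141, 0.003, 3.141]
contact_force: [-0.0, 1.1, -2.1]
opening: 0.0338
grip_force: 12.0
time: 34.97
tool_pos: [0.6296, 0.0993, 0.0861]
tool_rot: [-3.142, -0.003, -3.141]
contact_force: [-5.8, -0.2, -4.5]
opening: 0.0338
grip_force: 12.0
time: 35.38
tool_pos: [0.637, 0.0993, 0.087]
tool_rot: [-3.141, -0.008, -3.141]
contact_force: [-15.7, -1.2, 3.6]
opening: 0.034
grip_force: 12.0
time: 35.8
tool_pos: [0.6383, 0.0994, 0.1907]
tool_rot: [3.141, 0.007, -3.141]
contact_force: [-0.1, 0.5, -1.9]
opening: 0.0338
grip_force: 15.0
time: 36.22
tool_pos: [0.5675, 0.0994, 0.1887]
tool_rot: [3.141, 0.006, -3.141]
contact_force: [0.1, 0.3, -2.0]
opening: 0.0345
grip_force: 15.0
[0.5681 0.0993 0.1883] [ 0.7  0.2 -1.1]
     280 281 282 283 284 285 286 287 288 289 290 291 292 293 294 295 296 297 298 299 300 301 302 303 304 305
144  24  20  17  32  55  64  70  71  63  51  49  48  52  58  58  63  78  96 107 114 114 114 114 113  93  39
145  50  34  27  29  47  55  62  66  59  52  45  48  46  56  59  63  78  96 106 113 113 113 112 114  93  31
146 1
[... 2102 characters left out ...]
  87  87  87  87  88  87  83  82  77  73  70  66  62
166  58  58  58  58  59  58  64  70  72  73  74  76  77  75  74  75  74  70  67  63  59  53  48  43  39  33
167  58  58  57  57  58  58  57  54  53  54  54  53  54  48  45  47  43  35  30  28  28  26  22  23  28  34
168  58  58  58  58  58  57  47  28  25  26  27  27  24  23  20  24  28  25  20  30  36  29  27  29  38  42
169  58  58  57  58  58  57  49  32  31  31  30  30  29  29  28  32  37  39  35  38  42  35  32  32  34  36
170  58  58  58  58  58  57  53  44  44  43  41  40  45  48  40  37  38  41  40  35  32  30  30  31  32  34
171  58  58  57  57  58  58  53  45  40  40  42  41  43  49  40  34  33  33  33  34  34  34  34  35  36  35
```

```bash
python3 - <<'E'
import numpy as np
im=np.load('pics/b.npy')
print('    ',' '.join('%3d'%c for c in range(264,296)))
for r in range(132,162): print(r,' '.join('%3d'%v for v in im[r,264:296]))
E
```

```text
264 265 266 267 268 269 270 271 272 273 274 275 276 277 278 279 280 281 282 283 284 285 286 287 288 289 290 291 292 293 294 295
132  49 102 186 213 219 220 221 221 220 222 228 234 241 246 248 250 251 251 252 252 252 252 252 252 251 239 122  98 105 101  97  91
133  34  34  68 116 176 209 219 222 221 220 220 221 227 234 241 246 249 250 251 251 252 252 252 252 251 239 122  89  76  56  45  55
134  29  13  15  31  63 111 170 205 216 221 220 218 216 216 225 233 241 246 249 250 251 251 252 252 251 240 122  83  55  27  23  40
135  35  15  13  11  16  30  62 109 168 203 216 220 215 205 207 211 224 233 241 247 249 250 251 251 251 240 123  82  52  23  23  39
136  52  23  22  14  13  14  18  30  62 112 170 205 215 202 199 198 207 212 222 233 241 247 249 251 250 239 120  81  54  29  31  47
137  47  35  40  22  19  15  12  13  16  31  66 128 186 191 197 193 201 199 200 211 224 234 242 247 249 236 114  79  55  41  44  54
138  47  34  36  32  30  23  17  15  13  14  18  38  77 126 171 184 202 194 192 198 204 213 226 236 242 229 105  71  54  47  49  55
139  49  37  37  36  36  34  30  22  17  15  13 
[... 2287 characters left out ...]
  75  74  75  66  39  20  21  26  31  35
157 232 230 218 159  97  76  75  73  74  74  74  73  72  71  70  72  72  72  73  72  72  74  75  75  76  71  53  34  23  18  23  29
158 102  86  83  75  76  78  76  75  74  74  75  76  76  76  77  81  81  81  80  78  75  74  74  75  75  75  71  60  47  33  19  19
159  35  32  37  46  53  71  78  78  75  74  74  74  77  86  90  95  97  96  94  87  75  74  74  74  76  75  75  75  71  60  44  27
160  30  30  31  30  27  41  61  72  74  72  71  69  74  91 100 102 102  99  96  85  74  75  76  78  78  79  80  81  81  80  73  58
161  30  32  31  31  30  25  33  46  65  74  71  64  69  86 106 109 107 104  99  87  72  72  77  82  83  86  86  87  87  88  86  82
```

```bash
python3 -m jog '[[[-1,0.01,0,0,0.12],[-1,0.03,0,0,0.24],[-1,0.05,0,0,0.36],[-1,0.07,0,0,0.48],[-1,0.1,0,0,0.6]]]' 15
for i in 1 2 3 4; do python3 -m jog '[[[-1,0,0,0,0.12],[-1,0,0,0,0.24],[-1,0,0,0,0.36],[-1,0,0,0,0.48],[-1,0,0,0,0.6]]]' 15 | tail -6 | head -2; done
python3 -m jog '[[[-1,0,0,0,0.1],[-1,0,0,0,0.14],[-1,0,0,0,0.14]]]'
```

```text
time: 36.68
tool_pos: [0.4688, 0.0991, 0.1867]
tool_rot: [3.139, 0.004, 2.535]
contact_force: [0.2, 0.3, -0.8]
opening: 0.0341
grip_force: 15.0
time: 37.1
tool_pos: [0.4684, 0.0992, 0.1869]
time: 37.52
tool_pos: [0.4684, 0.0992, 0.1867]
time: 37.93
tool_pos: [0.4684, 0.0992, 0.1868]
time: 38.35
tool_pos: [0.4684, 0.0992, 0.1868]
time: 38.6
tool_pos: [0.4683, 0.0992, 0.1867]
tool_rot: [-3.141, -0.003, 0.0]
contact_force: [-1.4, 0.5, -2.0]
opening: 0.0342
grip_force: 15.0
```

```bash
python3 -m jog '[[[-1,-0.025,-0.03,0,0],[-1,-0.05,-0.06,0,0],[-1,-0.075,-0.09,0,0],[-1,-0.1,-0.12,0,0],[-1,-0.113,-0.151,0,0]]]' 15
python3 -m jog '[[[-1,0,0,0.04,0],[-1,0,0,0.08,0],[-1,0,0,0.11,0],[-1,0,0,0.14,0],[-1,0,0,0.15,0]]]' 15
python3 -m jog '[[[-1,0,0,0,0],[-1,0,0,0,0]]]'
python3 px.py 166 206 214 246
```

```text
time: 39.02
tool_pos: [0.3517, 0.2512, 0.1865]
tool_rot: [-3.141, -0.0, 0.003]
contact_force: [0.6, 0.2, -1.0]
opening: 0.034
grip_force: 15.0
time: 39.43
tool_pos: [0.3526, 0.2498, 0.0329]
tool_rot: [3.14, 0.003, 0.004]
contact_force: [-0.2, -1.2, -1.5]
opening: 0.0337
grip_force: 15.0
time: 39.6
tool_pos: [0.3542, 0.2504, 0.0359]
tool_rot: [-3.141, -0.0, 0.003]
contact_force: [0.1, -0.1, -1.2]
opening: 0.0337
grip_force: 15.0
[0.3547 0.2506 0.0366] [ 0.7  0.  -0.7]
     214 215 216 217 218 219 220 221 222 223 224 225 226 227 228 229 230 231 232 233 234 235 236 237 238 239 240 241 242 243 244 245
166  20  19  23  25  28  27  27  26  26  25  25  26  26  27  31  33  41  41  43  51  53  63  66  73  79  62  40  33  28  26  24  23
167  21  29  30  28  27  31  33  38  41  42  48  52  61  63  69  71  80  82  83  92  96 108 111 111 108  79  36  26  23  22  22  21
168  27  55  63  62  61  67  70  79  81  82  91  95 107 110 111 111 112 112 112 113 114 116 116 116 112  83  33  22  20  19  20  18
169  37  73  98 107 109 111 111 111 111 112 112 114 116 116 117 115 116 114 115 115 115 115 110 116
[... 4084 characters left out ...]
  33  38  36  34  35  35  34  31  29  29
201  10  12  11  12  16  17  18  19  14  12  12  17  18  13  16  22  22  24  27  27  29  31  34  37  38  37  36  35  34  31  31  30
202  12  13  19  20  24  26  28  29  25  17  14  16  18  13  12  19  21  25  26  26  27  29  30  34  35  34  35  34  33  31  31  31
203  15  20  27  29  24  24  26  29  27  21  17  16  14  13  14  14  15  20  22  26  27  27  29  30  32  33  33  35  36  34  34  33
204  16  22  23  23  18  16  16  18  17  15  16  15  14  14  14  14  16  15  21  26  27  29  30  31  33  34  35  35  37  37  36  35
205  16  17  16  15  15  14  15  15  15  16  16  18  18  21  21  20  21  20  26  28  28  30  30  33  35  36  33  34  36  37  38  38
```

```bash
python3 -m jog '[[[-1,0.003,0,0,0],[-1,0.006,0,0,0],[-1,0.009,0,0,0],[-1,0.009,0,0,0],[-1,0.009,0,0,0]]]' 10
python3 -m jog '[[[-1,0.002,0,0,0],[-1,0.004,0,0,0],[-1,0.006,0,0,0],[-1,0.006,0,0,0]]]' 10
```

```text
time: 40.07
tool_pos: [0.3628, 0.2501, 0.0363]
tool_rot: [-3.141, -0.001, 0.002]
contact_force: [-0.9, 0.2, -1.5]
opening: 0.0341
grip_force: 10.0
time: 40.4
tool_pos: [0.3688, 0.2501, 0.0359]
tool_rot: [-3.141, -0.001, 0.002]
contact_force: [-0.6, 0.4, -1.8]
opening: 0.0337
grip_force: 10.0
```

```bash
python3 -m jog '[[[-1,0.002,0,0,0],[-1,0.004,0,0,0],[-1,0.006,0,0,0],[-1,0.006,0,0,0]]]' 10
python3 -m jog '[[[-1,0.002,0,0,0],[-1,0.004,0,0,0],[-1,0.005,0,0,0],[-1,0.005,0,0,0]]]' 10
```

```text
time: 40.73
tool_pos: [0.3749, 0.2502, 0.0359]
tool_rot: [-3.141, -0.001, 0.002]
contact_force: [-0.4, -0.2, -1.3]
opening: 0.0339
grip_force: 10.0
time: 41.07
tool_pos: [0.3764, 0.2496, 0.0354]
tool_rot: [3.14, 0.006, 0.002]
contact_force: [-8.7, 1.4, 3.7]
opening: 0.0342
grip_force: 10.0
```

```bash
python3 -m jog '[[[-1,0,0,-0.004,0],[-1,0.001,0,-0.008,0],[-1,0.003,0,-0.012,0],[-1,0.005,0,-0.016,0],[-1,0.008,0,-0.019,0]]]' 10
python3 -m jog '[[[-1,0.003,0,-0.004,0],[-1,0.006,0,-0.007,0],[-1,0.009,0,-0.010,0],[-1,0.012,0,-0.0125,0],[-1,0.015,0,-0.015,0]]]' 10
python3 px.py 166 196 226 256 | cut -c1-126
```

```text
time: 41.48
tool_pos: [0.3872, 0.25, 0.0554]
tool_rot: [3.141, 0.001, 0.002]
contact_force: [-5.4, -0.1, 0.6]
opening: 0.0336
grip_force: 10.0
time: 41.9
tool_pos: [0.4028, 0.2501, 0.0702]
tool_rot: [-3.141, -0.0, 0.002]
contact_force: [-3.8, -1.3, -1.0]
opening: 0.0337
grip_force: 10.0
[0.4036 0.2503 0.0706] [-3.4 -1.  -0.5]
     226 227 228 229 230 231 232 233 234 235 236 237 238 239 240 241 242 243 244 245 246 247 248 249 250 251 252 253 254 255
166  37  51  56  59  73  95  88  85  88 103 112 112 112 112 113 112  45  27  25  23  22  22  21  20  21  20  19  19  20  20
167  44  56  60  69  78  82  83  81  80 101 112 113 112 113 113 105  40  23  22  20  21  20  19  19  18  19  19  18  19  21
168  58  58  62  76  79  82  81  69  78  98 112 113 113 113 113 103  38  20  19  17  20  19  17  19  18  19  20  22  25  26
169  58  57  64  78  76  80  68  62  77 100 112 113 114 113 113 103  38  19  19  18  18  19  22  25  28  28  30  32  35  34
170  56  56  59  74  67  66  61  60  75 101 112 113 113 113 112 103  36  17  22  24  23  25  30  35  38  38  38  38  37  37
171  52  51  51  53  57  61
[... 2372 characters left out ...]
  20  21  23  23  23  26  27  29  29  25  16  13  16  33  64  88  98 107 125 126
191  15  13  13  16  14  14  12  11  11  11  17  21  22  23  20  29  31  31  26  23  15  14  15  18  35  67  95 106 124 126
192  16  14  14  15  15  14  14  13  11  11  13  19  20  20  17  25  29  27  19  16  16  15  16  17  21  42  78 103 124 125
193  14  15  14  15  15  15  15  14  10  10  12  13  14  14  13  14  16  20  19  19  22  21  22  21  18  21  45  85 116 119
194  14  14  13  15  14  12  13  12  10  12  11  11  13  12  13  13  19  23  22  24  26  26  27  27  21  16  22  48  82  86
195  15  15  14  14  13  12  13  13  11  11  10  11  10  12  17  19  24  24  23  22  25  24  26  28  26  22  22  25  33  37
```

```bash
python3 -m jog '[[[-1,0.004,0,-0.0028,0],[-1,0.008,0,-0.0055,0],[-1,0.012,0,-0.008,0],[-1,0.015,0,-0.010,0],[-1,0.018,0,-0.0115,0]]]' 10
python3 -m jog '[[[-1,0.004,0,-0.002,0],[-1,0.008,0,-0.0035,0],[-1,0.012,0,-0.005,0],[-1,0.016,0,-0.006,0],[-1,0.020,0,-0.0065,0]]]' 10
python3 -m jog '[[[-1,-0.002,0,-0.03,0],[-1,-0.004,0,-0.06,0],[-1,-0.004,0,-0.08,0],[-1,-0.004,0,-0.09,0],[-1,-0.004,0,-0.09,0]]]' 15
python3 -m jog '[[[-1,0,0,0,0],[-1,0,0,0,0]]]' 15
python3 px.py 150 178 236 262
```

```text
time: 42.37
tool_pos: [0.421, 0.2503, 0.0816]
tool_rot: [-3.141, -0.001, 0.002]
contact_force: [-1.7, 0.5, -3.4]
opening: 0.0339
grip_force: 10.0
time: 42.78
tool_pos: [0.4408, 0.2502, 0.088]
tool_rot: [-3.141, -0.0, 0.002]
contact_force: [-3.0, 0.0, -1.2]
opening: 0.0337
grip_force: 10.0
time: 43.2
tool_pos: [0.4387, 0.2509, 0.1809]
tool_rot: [-3.139, -0.007, 0.002]
contact_force: [1.1, -0.3, -1.8]
opening: 0.034
grip_force: 15.0
time: 43.37
tool_pos: [0.4362, 0.25, 0.177]
tool_rot: [3.141, 0.001, 0.002]
contact_force: [-0.6, 0.6, -1.6]
opening: 0.0339
grip_force: 15.0
[0.436  0.2499 0.1768] [ 0.1  0.1 -2.6]
     236 237 238 239 240 241 242 243 244 245 246 247 248 249 250 251 252 253 254 255 256 257 258 259 260 261
150 243 241 122  57  45  44  47  54  56  56  58  72 102 198 245 247 247 247 247 247 247 247 247 247 246 246
151 248 246 182 149  84  57  57  59  62  63  82 162 190 242 247 248 248 248 248 247 247 247 247 247 247 246
152 247 247 245 241 175  85  67  71  75  78 126 242 246 247 247 247 247 247 247 247 248 247 247 247 247 247
153 245 246 247 247 243 175  99  93  92  87 134 24
[... 1949 characters left out ...]
  35  38  41  41  44  51  55  46  16  14  12  12  12
172  29  27  29  29  29  28  28  29  31  37  45  52  57  62  79  99 101 110 138 156 130  40  13  12  13  13
173  20  26  31  31  32  31  32  34  47  88 124 153 166 171 181 192 189 194 211 217 166  50  13  12  12  14
174  18  25  32  33  34  34  35  39  74 148 197 229 236 237 235 232 229 228 224 204  98  25  17  18  17  17
175  18  25  31  33  35  35  34  42  83 157 204 234 239 237 229 228 227 227 224 199  79  21  19  20  21  21
176  23  28  28  32  31  31  31  37  71 119 170 216 232 230 205 222 226 226 219 179  94  46  23  19  19  19
177  30  30  29  29  28  29  29  39  69 100 125 172 204 218 207 215 226 225 216 184 167 138  82  60  56  53
```

```bash
python3 -c "
from ry import *
t=np.array([.436,.2499,.1768])
print((aty([(244.4,160.7),(243.9,153),(244.2,157)],.2499)-t).round(4))"
python3 -m jog '[[[-1,0,0,-0.03,0],[-1,0,0,-0.06,0],[-1,0.02,0.03,-0.07,0],[-1,0.05,0.06,-0.07,0],[-1,0.08,0.09,-0.07,0]]]' 15
python3 -m jog '[[[-1,0.03,0.02,0,0],[-1,0.06,0.04,0,0],[-1,0.09,0.06,0,0],[-1,0.112,0.06,0.03,0],[-1,0.112,0.06,0.06,0]]]' 15
python3 -m jog '[[[-1,0,0,0.03,0],[-1,0,0,0.055,0],[-1,0,0,0.055,0],[-1,0,0,0.055,0]]]' 10
```

```text
[[-0.0021  0.     -0.0635]
 [-0.0025  0.     -0.0363]
 [-0.0022  0.     -0.0504]]
time: 43.83
tool_pos: [0.5161, 0.1608, 0.2481]
tool_rot: [-3.141, -0.001, 0.004]
contact_force: [0.9, 1.8, -0.7]
opening: 0.034
grip_force: 15.0
time: 44.25
tool_pos: [0.6319, 0.0994, 0.1864]
tool_rot: [3.142, -0.005, -0.001]
contact_force: [-1.5, 0.6, -2.3]
opening: 0.0339
grip_force: 15.0
time: 44.58
tool_pos: [0.6265, 0.1015, 0.1308]
tool_rot: [3.141, 0.005, 0.002]
contact_force: [-0.5, -0.0, -0.1]
opening: 0.0339
grip_force: 10.0
```

```bash
python3 -m jog '[[[-1,0.01,0,0,0],[-1,0.02,0,0,0],[-1,0.026,0,0,0],[-1,0.032,0,0,0],[-1,0.0365,0,0,0]]]' 8
python3 -m jog '[[[-1,0.003,0,0,0],[-1,0.006,0,0,0],[-1,0.006,0,0,0]]]' 8
python3 -m jog '[[[-1,-0.01,0,-0.02,0],[-1,-0.03,0,-0.04,0],[-1,-0.06,0,-0.05,0],[-1,-0.09,0.001,-0.05,0],[-1,-0.1,0.001,-0.05,0]]]' 15
python3 -m jog '[[[-1,0,0,0,0],[-1,0,0,0,0],[-1,0,0,0,0]]]' 15
python3 px.py 147 176 278 302
```

```text
time: 45.0
tool_pos: [0.6646, 0.1018, 0.1341]
tool_rot: [-3.141, -0.001, 0.002]
contact_force: [-2.2, -0.3, 0.9]
opening: 0.0338
grip_force: 8.0
time: 45.25
tool_pos: [0.6704, 0.1017, 0.133]
tool_rot: [-3.141, -0.0, 0.002]
contact_force: [-1.0, -0.3, -0.0]
opening: 0.0336
grip_force: 8.0
time: 45.67
tool_pos: [0.567, 0.1006, 0.1838]
tool_rot: [-3.142, 0.0, 0.002]
contact_force: [0.6, 0.6, -1.0]
opening: 0.034
grip_force: 15.0
time: 45.92
tool_pos: [0.5712, 0.1004, 0.1831]
tool_rot: [-3.141, -0.002, 0.002]
contact_force: [1.6, 0.8, -0.8]
opening: 0.0335
grip_force: 15.0
[0.5711 0.1004 0.1828] [-1.3 -1.  -0.8]
     278 279 280 281 282 283 284 285 286 287 288 289 290 291 292 293 294 295 296 297 298 299 300 301
147 247 244 229 190 183 181 167 123  66  44  48  56  57  61  62  59  59  59  64  78  96 106 111 110
148 249 249 248 247 246 246 242 223 176 119  58  54  57  61  62  59  58  59  63  78  94 100 102  99
149 249 249 249 249 249 248 248 247 240 197  75  45  53  59  61  57  57  58  62  77  91  91  91  91
150 249 249 249 248 248 248 248 247 243 214  82  40  44  50  50  49  51  51  58  73
[... 1816 characters left out ...]

169  60  59  58  58  59  57  58  58  48  34  31  31  30  30  29  29  28  32  37  39  35  36  42  35
170  60  59  58  58  58  58  58  57  52  44  45  43  41  40  44  49  40  36  38  41  40  35  32  30
171  60  58  59  57  58  57  58  59  55  44  41  39  42  41  43  48  40  35  32  33  34  34  34  33
172  59  59  57  57  58  57  57  57  52  39  32  34  40  40  35  34  34  34  34  35  34  35  34  34
173  58  57  56  52  49  50  50  49  42  31  33  34  35  36  33  33  33  34  34  34  35  34  34  34
174  49  48  46  41  43  46  46  43  37  33  34  34  33  33  33  32  31  33  33  32  34  34  35  35
175  38  39  35  38  43  47  46  46  49  54  46  36  33  32  32  32  32  31  33  33  32  34  35  35
```

```bash
python3 -m jog '[[[-1,0.03,0,0,0],[-1,0.055,0,0.02,0],[-1,0.055,0,0.04,0],[-1,0.055,0,0.055,0],[-1,0.055,0,0.055,0]]]' 10
python3 -m jog '[[[-1,0.015,0,0,0],[-1,0.03,0,0,0],[-1,0.04,0,0,0],[-1,0.046,0,0,0],[-1,0.051,0,0,0]]]' 8
python3 -m jog '[[[-1,0.003,0,0,0],[-1,0.003,0,0,0]]]' 8
python3 -m jog '[[[-1,-0.01,0,-0.02,0],[-1,-0.03,0,-0.04,0],[-1,-0.06,0,-0.05,0],[-1,-0.09,0.001,-0.05,0],[-1,-0.11,0.001,-0.05,0]]]' 15
python3 -m jog '[[[-1,0,0,0,0],[-1,0,0,0,0],[-1,0,0,0,0]]]' 15
python3 px.py 150 172 280 302
```

```text
time: 46.38
tool_pos: [0.6239, 0.1003, 0.1231]
tool_rot: [3.141, 0.007, 0.001]
contact_force: [-1.1, 0.5, -2.0]
opening: 0.0335
grip_force: 10.0
time: 46.8
tool_pos: [0.6761, 0.1006, 0.1278]
tool_rot: [3.142, 0.002, 0.002]
contact_force: [-3.2, -0.0, -1.8]
opening: 0.034
grip_force: 8.0
time: 46.97
tool_pos: [0.6791, 0.1007, 0.1277]
tool_rot: [-3.142, 0.001, 0.002]
contact_force: [-1.4, -0.3, -1.5]
opening: 0.0334
grip_force: 8.0
time: 47.38
tool_pos: [0.5673, 0.0996, 0.1794]
tool_rot: [-3.141, -0.003, 0.002]
contact_force: [-0.1, 0.2, -1.7]
opening: 0.0337
grip_force: 15.0
time: 47.63
tool_pos: [0.5701, 0.0995, 0.1787]
tool_rot: [-3.141, -0.003, 0.002]
contact_force: [0.7, -0.0, -0.5]
opening: 0.0339
grip_force: 15.0
[0.5702 0.0995 0.1783] [-0.3 -1.4 -1.6]
     280 281 282 283 284 285 286 287 288 289 290 291 292 293 294 295 296 297 298 299 300 301
150 249 248 248 248 247 240 187  69  43  51  54  57  56  57  58  59  66  82  94  96  95  94
151 248 248 247 247 243 214  99  47  42  41  41  45  48  50  53  55  64  80  90  90  89  89
152 247 245 237 226 212 152  69  46  46  46  39  38  41
[... 1084 characters left out ...]
  98  94  85  79  87  90  91  91  92  90  89  88  87  86
165  58  58  57  59  59  69  86  95  96  91  79  73  84  87  87  88  87  88  86  84  81  77
166  58  59  58  58  59  64  77  86  89  87  75  68  76  76  74  75  73  70  67  64  60  54
167  58  58  58  57  59  59  58  59  63  67  60  53  53  50  44  47  43  36  30  28  28  26
168  58  58  58  58  58  57  47  28  28  30  29  27  24  22  20  24  27  25  22  29  36  30
169  58  57  58  58  58  57  48  33  31  31  30  30  30  30  28  32  37  38  35  37  41  35
170  58  58  59  58  58  58  53  45  44  43  41  39  44  48  41  37  37  42  40  35  33  31
171  58  58  58  58  58  58  54  45  42  39  42  42  43  48  40  35  32  33  33  33  34  34
```

```bash
python3 -c "
from ry import *
t=np.array([.5702,.0995,.1785])
X=aty([(287.8,166),(290.6,158)],.0995); print((X-t).round(4), X)
print(proj('side',[[.5356,.099,.062],[.5356,.099,.072]]))"
```

```text
[[-0.0348 -0.     -0.0555]
 [-0.0248 -0.     -0.03  ]] [[0.53535243 0.0995     0.12299264]
 [0.54536726 0.0995     0.14849995]]
[[288.21521116 183.99147696]
 [288.16797269 181.08508991]]
```

```bash
python3 -m jog '[[[-1,0,0,0.02,0],[-1,0,0,0.04,0],[-1,0,0,0.052,0],[-1,0,0,0.055,0],[-1,0,0,0.055,0]]]' 15
python3 -m jog '[[[-1,0,0,0,0],[-1,0,0,0.001,0],[-1,0,0,0.002,0],[-1,0,0,0.003,0],[-1,0,0,0.003,0]]]' 15
python3 -m jog '[[[-1,0,0,0.001,0],[-1,0,0,0.002,0],[-1,0,0,0.003,0],[-1,0,0,0.003,0]]]' 15
python3 px.py 172 190 278 300
```

```text
time: 48.1
tool_pos: [0.5692, 0.0994, 0.1217]
tool_rot: [3.142, 0.002, 0.002]
contact_force: [-0.9, 0.5, -1.9]
opening: 0.0338
grip_force: 15.0
time: 48.52
tool_pos: [0.5691, 0.0995, 0.1201]
tool_rot: [-3.142, -0.001, 0.002]
contact_force: [0.5, 0.6, -1.4]
opening: 0.0342
grip_force: 15.0
time: 48.85
tool_pos: [0.5689, 0.0995, 0.1166]
tool_rot: [-3.142, 0.0, 0.002]
contact_force: [0.3, -0.3, -1.2]
opening: 0.0339
grip_force: 15.0
[0.569  0.0995 0.1167] [ 1.2  0.1 -2. ]
     278 279 280 281 282 283 284 285 286 287 288 289 290 291 292 293 294 295 296 297 298 299
172  59  58  58  58  58  56  56  52  50  46  43  40  40  44  44  43  40  41  43  50  48  42
173  59  57  56  51  50  50  49  47  44  45  52  55  51  48  45  45  44  43  42  43  39  36
174  48  49  46  42  42  46  45  43  39  41  53  60  59  58  56  57  54  49  45  39  33  34
175  38  39  36  38  43  46  45  45  46  55  65  75  74  67  62  57  55  54  54  47  35  34
176  42  42  42  46  47  45  45  47  55  69  82  93  93  84  72  55  46  46  48  41  34  33
177  48  51  53  56  57  56  56  56  59  72  90  97  98  91  75  49  36  
[... 422 characters left out ...]
  86  94  97  95  86  78  80  82  78  66  51  42  42  42
183  96  99  98  97  94  90  83  82  91  96  97  92  82  78  83  83  82  80  70  60  53  44
184  98 104 108 107 107 102  89  84  93  96  96  89  80  77  81  83  83  84  84  82  81  70
185  92  98 105 109 109 106 101  93  91  94  92  86  81  80  82  82  86  91  94  94 101  94
186  88  91  98 105 108 109 106 102  97  96  92  85  83  82  82  84  88  94  94  96  96  94
187  88  88  91  98 104 108 109 108 107 106  98  86  83  83  84  82  83  84  84  83  84  87
188  86  86  87  90  95 103 107 108 109 108  99  87  85  89  94  94  93  93  95  95  91  90
189  86  87  87  87  89  94 100 107 109 109 105  96 100 126 154 158 156 153 158 162 140 106
```

```bash
python3 -m jog '[[[-1,0,0,0.001,0],[-1,0,0,0.002,0],[-1,0,0,0.003,0],[-1,0,0,0.003,0]]]' 15
python3 -m jog '[[[-1,-0.003,0,-0.0005,0],[-1,-0.006,0,-0.001,0],[-1,-0.009,0,-0.0015,0],[-1,-0.012,0,-0.002,0],[-1,-0.012,0,-0.002,0]]]' 10
python3 -m jog '[[[-1,-0.003,0,0,0],[-1,-0.006,0,0,0],[-1,-0.009,0,-0.0005,0],[-1,-0.012,0,-0.001,0],[-1,-0.012,0,-0.001,0]]]' 10
```

```text
time: 49.23
tool_pos: [0.5695, 0.0994, 0.1139]
tool_rot: [-3.142, -0.001, 0.002]
contact_force: [2.7, -0.4, -0.8]
opening: 0.0338
grip_force: 15.0
time: 49.65
tool_pos: [0.5564, 0.0995, 0.1161]
tool_rot: [3.142, 0.0, 0.002]
contact_force: [1.5, -0.2, -0.3]
opening: 0.0336
grip_force: 10.0
time: 50.07
tool_pos: [0.5442, 0.0995, 0.1168]
tool_rot: [3.142, 0.001, 0.002]
contact_force: [1.0, -0.9, -0.2]
opening: 0.0342
grip_force: 10.0
```

```bash
python3 -m jog '[[[-1,-0.003,0,0,0],[-1,-0.0055,0,0,0],[-1,-0.0055,0,0.002,0],[-1,-0.0055,0,0.004,0],[-1,-0.0055,0,0.006,0]]]' 12
python3 -m jog '[[[-1,0,0,0.002,0],[-1,0,0,0.004,0],[-1,0,0,0.006,0],[-1,0,0,0.006,0]]]' 12
```

```text
time: 50.48
tool_pos: [0.5398, 0.0994, 0.1107]
tool_rot: [-3.142, -0.001, 0.002]
contact_force: [3.0, -0.1, 0.9]
opening: 0.034
grip_force: 12.0
time: 50.82
tool_pos: [0.5395, 0.0994, 0.1044]
tool_rot: [-3.142, 0.0, 0.002]
contact_force: [4.1, -1.5, -0.6]
opening: 0.0337
grip_force: 12.0
```

```bash
python3 -m jog '[[[-1,0.001,0,0.003,0],[-1,0.001,0,0.006,0],[-1,0.001,0,0.009,0],[-1,0.001,0,0.011,0],[-1,0.001,0,0.011,0]]]' 12
python3 -m jog '[[[-1,0,0,0.002,0],[-1,0,0,0.004,0],[-1,0,0,0.006,0],[-1,0,0,0.008,0],[-1,0,0,0.008,0]]]' 12
python3 -m jog '[[[-0.1,0,0,-0.002,0],[-0.1,0,0,-0.002,0],[-0.1,0,0,-0.002,0]]]' 12
python3 -m jog '[[[-0.05,0,0,-0.03,0],[-0.05,0,0,-0.06,0],[-0.05,0,0,-0.1,0],[-0.05,0,0,-0.13,0],[-0.05,0,0,-0.13,0]]]'
python3 - <<'E'
from h import *
snap('side','s5.png',(240,100,440,260),4)
E
python3 meas.py
```

```text
time: 51.23
tool_pos: [0.5407, 0.0993, 0.094]
tool_rot: [3.141, -0.001, 0.002]
contact_force: [2.8, -1.7, 3.1]
opening: 0.0338
grip_force: 12.0
time: 51.65
tool_pos: [0.5425, 0.0993, 0.0874]
tool_rot: [-3.142, -0.005, 0.002]
contact_force: [5.4, -2.2, 10.1]
opening: 0.0339
grip_force: 12.0
time: 51.9
tool_pos: [0.5393, 0.0996, 0.0871]
tool_rot: [-3.141, 0.003, 0.002]
contact_force: [0.2, 0.2, -0.6]
opening: 0.0408
grip_force: 0.0
time: 52.32
tool_pos: [0.5428, 0.0998, 0.2238]
tool_rot: [-3.141, -0.01, 0.002]
contact_force: [1.0, -0.2, -0.2]
opening: 0.0435
grip_force: 0.0
n 196 mid [ 0.4622 -0.3816] L 0.0934 yaw 0.166
[0.54035267 0.09960379 0.218225  ] [-3.14131132e+00 -7.92415466e-04  1.93162146e-03]
```

View pics/s5.png

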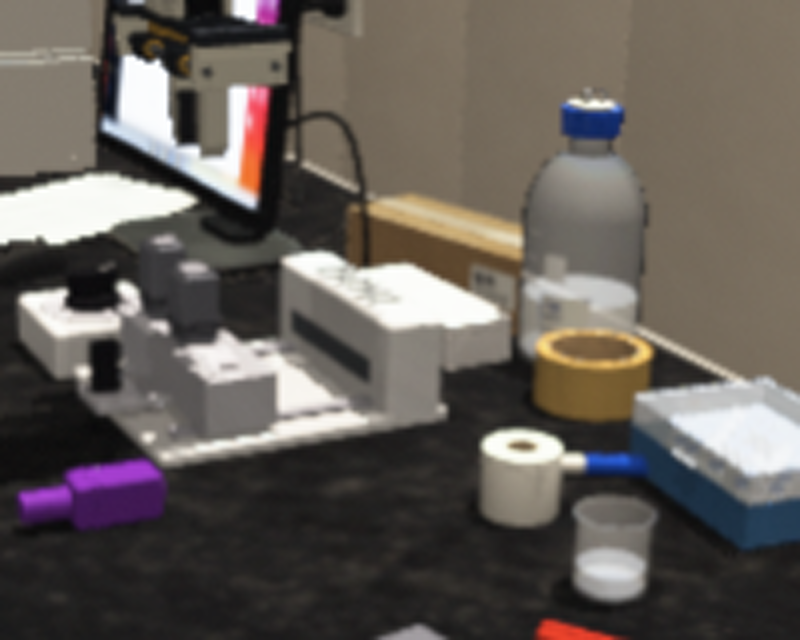

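```bash
python3 -m jog '[[[0,-0.007,0.04,0,0],[0,-0.014,0.08,0,0],[0.4,-0.02,0.12,0,0],[0.4,-0.025,0.16,0,0],[0.4,-0.027,0.2,0,0]]]' 12
python3 -m jog '[[[0.4,-0.007,0.04,0,0],[0.4,-0.014,0.08,0,0],[0.4,-0.02,0.12,0,0],[0.4,-0.025,0.16,0,0],[0.4,-0.027,0.2,0,0]]]' 
python3 -m jog '[[[0.4,-0.003,0.04,0.02,-0.1],[0.4,-0.0034,0.0777,0.05,-0.164],[0.4,-0.0034,0.0777,0.08,-0.164],[0.4,-0.0034,0.0777,0.1,-0.164],[0.4,-0.0034,0.0777,0.1,-0.164]]]' 
python3 -m jog '[[[0.4,0,0,0,0],[0.4,0,0,0,0],[0.4,0,0,0,0]]]'
python3 meas.py 385 195 430 262
```

```text
time: 52.83
tool_pos: [0.5117, -0.1016, 0.2155]
tool_rot: [-3.14, 0.005, 0.002]
contact_force: [1.5, -0.0, -0.3]
opening: 0.0607
grip_force: 0.0
time: 53.25
tool_pos: [0.4853, -0.3017, 0.2153]
tool_rot: [-3.138, 0.004, 0.001]
contact_force: [-0.8, -0.2, -0.3]
opening: 0.0645
grip_force: 0.0
time: 53.67
tool_pos: [0.4802, -0.3759, 0.1099]
tool_rot: [-3.129, 0.008, 0.164]
contact_force: [-0.8, 0.2, 0.3]
opening: 0.0639
grip_force: 0.0
time: 53.92
tool_pos: [0.4848, -0.3784, 0.1195]
tool_rot: [3.14, -0.002, 0.167]
contact_force: [0.1, 0.3, 0.9]
opening: 0.064
grip_force: 0.0
n 940 mid [ 0.4292 -0.3989] L 0.1938 yaw -0.153
n 235 mid [ 0.5008 -0.4675] L 0.1075 yaw 0.044
[ 0.48487293 -0.37839574  0.11960954] [ 3.13925371e+00 -1.81161596e-03  1.66669564e-01]
```

```bash
python3 -m jog '[[[0.4,-0.002,0,0.03,0],[0.4,-0.002,0,0.06,0],[0.4,-0.002,0,0.09,0],[0.4,-0.002,0,0.105,0],[0.1,-0.002,0,0.105,0]]]' 12
python3 -m jog '[[[-1,0,0,0,0],[-1,0,0,0,0],[-1,0,0,0,0],[-1,0,0,0,0],[-1,0,0,0,0]]]'
python3 -m jog '[[[-1,0,0,0,0],[-1,0,0,0,0],[-1,0,0,-0.01,0],[-1,0,0,-0.03,0],[-1,0,0,-0.05,0]]]' 15
python3 -m jog '[[[-1,0,0,-0.03,0],[-1,0,0,-0.06,0],[-1,0,0,-0.09,-0.1],[-1,0,0,-0.11,-0.22],[-1,0,0,-0.11,-0.34]]]'
for i in 1 2 3 4; do python3 -m jog '[[[-1,0,0,0,-0.12],[-1,0,0,0,-0.24],[-1,0,0,0,-0.36],[-1,0,0,0,-0.48],[-1,0,0,0,-0.6]]]' 15 | grep -E "tool"; done
python3 -m jog '[[[-1,0,0,0,-0.12],[-1,0,0,0,-0.235],[-1,0,0,0,-0.235],[-1,0,0,0,-0.235]]]'
```

```text
time: 54.38
tool_pos: [0.4809, -0.377, 0.0104]
tool_rot: [-3.138, 0.003, 0.166]
contact_force: [-0.2, 0.1, -0.1]
opening: 0.0614
grip_force: 0.0
time: 54.8
tool_pos: [0.4828, -0.3791, 0.0145]
tool_rot: [3.14, -0.002, 0.166]
contact_force: [-0.4, 1.9, 7.0]
opening: 0.0339
grip_force: 12.0
time: 55.22
tool_pos: [0.4815, -0.3783, 0.0634]
tool_rot: [-3.14, 0.001, 0.166]
contact_force: [0.3, -0.1, -0.5]
opening: 0.034
grip_force: 15.0
time: 55.63
tool_pos: [0.4837, -0.3804, 0.1792]
tool_rot: [3.132, -0.003, 0.512]
contact_force: [0.9, -0.5, -0.5]
opening: 0.0335
grip_force: 15.0
tool_pos: [0.4818, -0.3787, 0.1736]
tool_rot: [3.141, 0.0, 1.112]
tool_pos: [0.4818, -0.3787, 0.1735]
tool_rot: [3.141, 0.0, 1.712]
tool_pos: [0.4818, -0.3787, 0.1735]
tool_rot: [-3.142, 0.0, 2.312]
tool_pos: [0.4818, -0.3787, 0.1735]
tool_rot: [-3.141, 0.0, 2.912]
time: 57.63
tool_pos: [0.4819, -0.3787, 0.1733]
tool_rot: [-3.141, 0.0, 3.137]
contact_force: [-0.4, -0.1, -1.0]
opening: 0.0341
grip_force: 15.0
```

```bash
python3 -m jog '[[[-1,0,0.04,0,0],[-1,0,0.08,0,0],[-1,0.005,0.12,0,0],[-1,0.01,0.16,0,0],[-1,0.015,0.2,0,0]]]' 15
python3 -m jog '[[[-1,0.005,0.04,0,0],[-1,0.01,0.08,0,0],[-1,0.015,0.12,0,0],[-1,0.02,0.16,0,0],[-1,0.03,0.2,0,0]]]' 15
python3 -m jog '[[[-1,0.013,0.037,0,0],[-1,0.026,0.074,0,0],[-1,0.04,0.111,0,0],[-1,0.054,0.148,0,0],[-1,0.068,0.185,0,0]]]' 15
python3 -m jog '[[[-1,0.009,0.044,0,0],[-1,0.009,0.044,0.03,0],[-1,0.009,0.044,0.07,0],[-1,0.009,0.044,0.11,0],[-1,0.009,0.044,0.138,0]]]' 15
python3 -m jog '[[[-1,0,0,0,0],[-1,0,0,0,0],[-1,0,0,0,0]]]' 10
```

```text
time: 58.05
tool_pos: [0.4666, -0.177, 0.1731]
tool_rot: [-3.142, 0.0, 3.136]
contact_force: [-0.2, -0.0, -1.0]
opening: 0.0335
grip_force: 15.0
time: 58.47
tool_pos: [0.4374, 0.023, 0.1734]
tool_rot: [-3.142, 0.002, 3.136]
contact_force: [1.2, 0.6, -0.9]
opening: 0.034
grip_force: 15.0
time: 58.88
tool_pos: [0.3685, 0.208, 0.1734]
tool_rot: [3.141, 0.001, 3.137]
contact_force: [0.6, 0.0, -0.7]
opening: 0.034
grip_force: 15.0
time: 59.3
tool_pos: [0.3594, 0.2505, 0.0329]
tool_rot: [-3.141, -0.001, 3.138]
contact_force: [-0.4, 0.4, -1.5]
opening: 0.034
grip_force: 15.0
time: 59.55
tool_pos: [0.3617, 0.2509, 0.0364]
tool_rot: [3.141, 0.002, 3.139]
contact_force: [-1.4, -0.2, -1.6]
opening: 0.0339
grip_force: 10.0
```

```bash
python3 -m jog '[[[-1,-0.005,0,0.006,0],[-1,-0.01,0,0.012,0],[-1,-0.014,0,0.012,0],[-1,-0.018,0,0.012,0],[-1,-0.018,0,0.012,0]]]' 10
python3 -m jog '[[[-1,-0.002,0,0,0],[-1,-0.004,0,0,0],[-1,-0.006,0,0,0],[-1,-0.006,0,0,0]]]' 10
python3 -m jog '[[[-1,-0.002,0,0,0],[-1,-0.003,0,0,0],[-1,-0.004,0,0,0],[-1,-0.004,0,0,0]]]' 10
```

```text
time: 59.97
tool_pos: [0.38, 0.2506, 0.0233]
tool_rot: [3.141, 0.002, 3.14]
contact_force: [0.3, -0.3, -0.3]
opening: 0.0338
grip_force: 10.0
time: 60.3
tool_pos: [0.3834, 0.2501, 0.0226]
tool_rot: [-3.141, -0.003, 3.141]
contact_force: [-3.0, 0.5, -0.5]
opening: 0.0338
grip_force: 10.0
time: 60.63
tool_pos: [0.3842, 0.2496, 0.0218]
tool_rot: [-3.139, -0.009, 3.141]
contact_force: [-11.1, 3.0, 0.9]
opening: 0.0338
grip_force: 10.0
```

```bash
python3 -m jog '[[[-1,0,0,-0.003,0],[-1,0,0,-0.006,0],[-1,0,0,-0.009,0],[-1,-0.001,0,-0.012,0],[-1,-0.003,0,-0.016,0]]]' 10
python3 px.py 168 196 226 254
```

```text
time: 61.05
tool_pos: [0.389, 0.25, 0.0382]
tool_rot: [-3.14, -0.005, 3.141]
contact_force: [-7.1, 1.2, -0.8]
opening: 0.0339
grip_force: 10.0
[0.3895 0.2501 0.0389] [-7.8  0.6  0.2]
     226 227 228 229 230 231 232 233 234 235 236 237 238 239 240 241 242 243 244 245 246 247 248 249 250 251 252 253
168  68 100 113 115 115 116 115 115 115 114 116 115 115 115 117 117 115 115 115 112  99  99 111  96  34  19  20  22
169  67 100 113 113 110 114 115 116 115 116 115 115 115 116 115 116 115 115 115 107  67  68 105 100  42  29  31  32
170  59 101 113 102  89 103 113 115 115 115 115 114 115 115 116 115 115 116 114 108  75  81 104 103  49  38  38  38
171  48 101 111  81  60  82 110 115 115 115 115 115 115 115 115 115 115 115 115 112 103 106 112 103  51  44  44  47
172  56  99 111  95  78  90 111 114 115 115 116 115 115 115 115 115 115 114 115 119 121 117 125 115  96 114 117 127
173  52  99 114 113 107 112 114 115 115 115 115 115 113 112 110 106 104 101 112 156 182 188 205 204 207 217 216 222
174  37  90 112 113 109 111 112 114 114 115 113 111 104  93  87  79  73  70 112 206 236 242 245 245 244 
[... 1747 characters left out ...]
 108
190  17  14  15  12  13  17  18  15  20  22  22  22  23  28  27  29  30  31  32  26  16  13  16  32  63  87  98 107
191  18  11  12   9  10  10  11  10  11  20  20  22  22  24  26  30  34  35  34  26  17  14  15  19  35  68  94 106
192  14  12  11  10  11  11  11  10  11  17  19  20  20  20  23  27  30  32  29  19  15  18  22  18  22  41  78 103
193  15  13  11   9  11  12  12  11  11  13  12  13  14  14  16  22  23  23  22  21  22  23  28  23  18  22  45  85
194  14  13   9  10   9   9  11  10  11  11  11  12  13  14  19  25  25  25  25  26  27  27  28  27  21  17  23  49
195  12  11  12  10  10   9  10  11  12  11  11  16  14  17  24  24  23  25  25  25  25  26  27  27  26  21  22  25
```

```bash
python3 -m jog '[[[-1,0.005,0,0,0],[-1,0.006,0,0.005,0],[-1,0.006,0,0.010,0],[-1,0.003,0,0.010,0],[-1,-0.0005,0,0.010,0]]]' 10
python3 -m jog '[[[-1,-0.0005,0,-0.002,0],[-1,-0.001,0,-0.004,0],[-1,-0.002,0,-0.006,0],[-1,-0.0035,0,-0.008,0],[-1,-0.005,0,-0.01,0]]]' 10
python3 px.py 178 194 236 254
```

```text
time: 61.52
tool_pos: [0.3898, 0.2498, 0.028]
tool_rot: [-3.14, -0.006, 3.141]
contact_force: [-13.8, 1.7, 2.2]
opening: 0.0337
grip_force: 10.0
time: 61.93
tool_pos: [0.3951, 0.25, 0.0382]
tool_rot: [-3.14, -0.005, 3.141]
contact_force: [-6.5, 1.4, 0.5]
opening: 0.0336
grip_force: 10.0
[0.3954 0.2501 0.0385] [-7.1  1.5  0.2]
     236 237 238 239 240 241 242 243 244 245 246 247 248 249 250 251 252 253
178 114 113 112 106  66  36  32  39  69 102 109 140 185 219 228 222 227 217
179 114 113 114 109  82  47  36  39  63  96 101 108 139 183 217 232 233 221
180 113 113 113 112 102  61  44  39  60  96  99 100 109 139 182 218 234 237
181 113 113 113 112  99  64  67  42  59  95 100  99 100 108 138 182 218 234
182 113 114 113 108  84  54  76  47  58  95  99  99 100 100 108 137 181 216
183 113 113 112 108  83  51  73  84  71 101 104 100 102  99 100 108 135 176
184 109 108 109 104  90  64  97 128 112 140 133 117 112 103  99  99 106 131
185  98  97  97  93  79  69 104 128 135 166 164 151 148 129 100  98 100 112
186  90  89  86  79  66  61  88 102 116 133 145 158 167 151 102  97  99 109
187  77  72  70  58  57  49  66  74  83  93 103 119 131 131 104  98  99 108
188  55  46  50  40  47  33  37  45  52  62  69  79  88  96  96  97  99 109
189  37  38  41  44  40  29  29  31  31  28  33  43  52  68  86  96  98 107
190  21  27  30  39  31  28  30  31  30  28  19  18  21  35  63  87  98 107
191  16  22  23  26  26  30  35  36  34  26  17  16  17  20  33  67  94 107
192  12  19  20  21  22  27  29  30  29  20  15  17  22  19  21  41  78 103
193  12  13  12  15  15  21  22  22  21  21  21  23  28  22  17  21  45  86
```

```bash
python3 -m jog '[[[-1,-0.002,0,-0.0035,0],[-1,-0.004,0,-0.007,0],[-1,-0.0065,0,-0.0105,0],[-1,-0.009,0,-0.014,0],[-1,-0.012,0,-0.017,0]]]' 10
python3 -m jog '[[[-1,-0.0035,0,-0.003,0],[-1,-0.007,0,-0.006,0],[-1,-0.0105,0,-0.0085,0],[-1,-0.014,0,-0.011,0],[-1,-0.018,0,-0.013,0]]]' 10
python3 px.py 170 196 234 258
```

```text
time: 62.4
tool_pos: [0.4094, 0.2502, 0.0561]
tool_rot: [-3.141, 0.0, 3.141]
contact_force: [-2.3, -1.2, -1.0]
opening: 0.0337
grip_force: 10.0
time: 62.82
tool_pos: [0.4274, 0.2504, 0.0692]
tool_rot: [3.141, 0.0, 3.141]
contact_force: [-2.4, 0.3, -2.3]
opening: 0.0341
grip_force: 10.0
[0.4284 0.2506 0.0695] [-1.8 -1.  -0.6]
     234 235 236 237 238 239 240 241 242 243 244 245 246 247 248 249 250 251 252 253 254 255 256 257
170  55  59  58  58  58  58  59  70  94 110 114 113 113 111 103  60  41  38  39  38  38  35  28  13
171  53  58  58  58  58  58  58  69  95 115 115 113 113 113 104  62  42  41  42  44  53  63  53  19
172  44  56  58  58  58  58  58  65  95 116 114 114 113 112 105  74  81  98 102 112 149 180 154  48
173  30  50  57  57  58  58  58  65  96 121 115 114 113 113 117 140 181 192 192 205 226 233 193  60
174  20  39  53  57  58  58  58  66 100 132 114 110 109 111 137 208 238 233 231 234 234 209 104  27
175  18  27  46  56  58  58  58  65  97 127 105 101  98 102 140 219 235 229 227 228 226 200  80  21
176  18  24  34  51  57  58  58  62  84  93  91  89  91  97 142 212 203 
[... 1227 characters left out ...]

189  13  14  17  14  15  20  20  20  21  26  24  19  13  16  31  64  88  96  99 106 124 128 129 128
190  13  13  13  13  13  13  11  15  16  25  28  23  14  13  16  33  64  87  98 106 122 127 128 128
191  14  14  14  14  15  14  11  14  17  26  32  24  14  15  16  18  35  67  95 105 122 126 127 128
192  16  13  15  16  15  15  13  15  15  18  26  17  15  16  19  16  19  41  79 103 121 125 125 127
193  16  14  14  13  15  13  12  13  13  13  15  17  18  21  24  20  14  21  44  85 115 119 117 114
194  12  12  14  11  12  12  11  11  11   9  12  17  19  23  25  24  18  13  20  48  82  86  82  77
195  12  11  10  11  12  10  12  10   9  11   9  10  13  19  24  25  23  18  19  24  32  36  35  35
```

```bash
python3 -m jog '[[[-1,0.004,0,-0.03,0],[-1,0.004,0,-0.07,0],[-1,0.004,0,-0.11,0],[-1,0.004,0,-0.14,0],[-1,0.004,0,-0.14,0]]]' 15
python3 -m jog '[[[-1,-0.015,-0.035,0,0],[-1,-0.03,-0.07,0,0],[-1,-0.045,-0.105,0,0],[-1,-0.06,-0.14,0,0],[-1,-0.075,-0.175,0,0]]]' 15
python3 -m jog '[[[-1,-0.014,-0.035,0,0],[-1,-0.014,-0.0465,0.02,0],[-1,-0.014,-0.0465,0.05,0],[-1,-0.014,-0.0465,0.06,0],[-1,-0.014,-0.0465,0.06,0]]]' 15
python3 -m jog '[[[-1,0,0,0,0],[-1,0,0,0,0],[-1,0,0,0,0]]]'
python3 px.py 152 182 284 310
```

```text
time: 63.28
tool_pos: [0.427, 0.2518, 0.2158]
tool_rot: [3.136, 0.014, 3.141]
contact_force: [1.1, 1.0, 0.3]
opening: 0.0342
grip_force: 15.0
time: 63.7
tool_pos: [0.4989, 0.0735, 0.2087]
tool_rot: [-3.142, 0.002, 3.141]
contact_force: [1.2, 0.2, -0.8]
opening: 0.0336
grip_force: 15.0
time: 64.12
tool_pos: [0.5103, 0.0287, 0.1461]
tool_rot: [3.141, -0.005, 3.14]
contact_force: [-0.2, 0.4, -1.2]
opening: 0.034
grip_force: 15.0
time: 64.37
tool_pos: [0.5128, 0.0293, 0.1503]
tool_rot: [-3.141, 0.003, -3.141]
contact_force: [-0.0, -0.7, -0.9]
opening: 0.0338
grip_force: 15.0
[0.5126 0.0293 0.1502] [-0.1  0.2 -0.1]
     284 285 286 287 288 289 290 291 292 293 294 295 296 297 298 299 300 301 302 303 304 305 306 307 308 309
152  60  34  39  70 104 115 113 112 115 116 115 113 112 110 102  95  88  88  89  86  83  77  69  64  49  45
153  74  45  35  59  94 110 112 112 114 114 114 110 105  87  68  50  32  28  27  28  29  28  25  22  19  27
154  93  70  46  50  77 100 109 110 111 112 113 111  97  60  28  19  13  13  13  14  14  14  15  14  18  26
155  84  75  60  60  80  96 106 113 113 113 113 1
[... 2166 characters left out ...]
  32  34  34  34  34  35  35  33  32  31  31  33  53
176  49  54  59  58  59  64  76  88  92 101  93  56  35  32  33  35  35  35  36  37  37  35  33  33  34  52
177  50  54  58  58  58  60  70  84  90  95  98  79  46  33  32  32  34  34  35  37  38  36  36  33  35  52
178  49  53  58  58  58  59  65  77  87  91 100  92  57  36  33  32  34  34  35  35  36  36  36  35  38  54
179  48  54  59  59  57  58  61  70  82  90  93  87  58  39  36  35  36  35  36  34  35  36  38  39  40  57
180  42  50  57  55  51  51  52  56  70  81  78  65  49  44  43  42  42  41  38  37  37  38  39  40  42  57
181  36  42  49  45  41  44  48  51  57  65  63  57  52  44  46  47  48  46  45  43  41  40  41  39  40  56
```

```bash
python3 -c "
from ry import *
t=np.array([.5126,.0293,.1502])
X=aty([(293.3,179.3)],.0293); print((X-t).round(4), X)"
```

```text
[[ 0.0133  0.     -0.0498]] [[0.52585328 0.0293     0.10037987]]
```

```bash
python3 -m jog '[[[-1,-0.005,0,0.01,0],[-1,-0.0102,0,0.02,0],[-1,-0.0102,0,0.03,0],[-1,-0.0102,0,0.035,0],[-1,-0.0102,0,0.035,0]]]' 15
python3 -m jog '[[[-1,0,0,0,0],[-1,0,0,0.001,0],[-1,0,0,0.002,0],[-1,0,0,0.003,0],[-1,0,0,0.003,0]]]' 15
python3 -m jog '[[[-1,0,0,0.001,0],[-1,0,0,0.002,0],[-1,0,0,0.002,0]]]' 15
python3 px.py 180 198 286 308
```

```text
time: 64.83
tool_pos: [0.5214, 0.0289, 0.112]
tool_rot: [3.141, -0.003, 3.141]
contact_force: [0.5, -0.4, -1.3]
opening: 0.0342
grip_force: 15.0
time: 65.25
tool_pos: [0.5219, 0.0288, 0.1109]
tool_rot: [3.142, 0.0, 3.141]
contact_force: [-0.8, -0.5, -1.3]
opening: 0.0341
grip_force: 15.0
time: 65.5
tool_pos: [0.5223, 0.0289, 0.1089]
tool_rot: [3.141, 0.001, 3.141]
contact_force: [1.0, 1.3, -1.8]
opening: 0.034
grip_force: 15.0
[0.5223 0.0289 0.1089] [ 1.   0.8 -0.6]
     286 287 288 289 290 291 292 293 294 295 296 297 298 299 300 301 302 303 304 305 306 307
180  53  57  58  57  60  73  91  91  91  91  90  90  81  62  45  41  39  37  36  38  39  41
181  47  55  58  56  56  70  88  83  81  83  81  77  67  53  49  47  45  43  41  41  41  39
182  38  50  53  48  46  58  71  63  64  74  78  66  50  44  46  46  46  44  43  43  42  41
183  31  37  41  37  41  45  51  49  62 114 155 136  80  49  42  42  41  40  42  43  46  49
184  42  35  32  38  42  43  52  59  75 139 201 210 171 104  60  51  57  67  74  77  83  97
185  63  63  59  54  57  62  69  74  82 116 189 231 222 176 134 129 148 183 
[... 419 characters left out ...]
 104  90  95 112 156 198 217 223 225 226 227 234 243 248
191  85  84  85  84  84  85  91 101 102  92 100 118 147 181 208 216 220 225 226 228 234 243
192  86  86  85  84  85  84  84  86  94 124 156 167 178 189 203 209 217 223 223 223 225 229
193  87  86  86  85  84  83  85  88 121 171 196 200 200 200 197 194 198 201 199 191 187 182
194  86  87  87  86  84  84  85  90 124 160 169 169 170 169 162 150 145 150 143 129 120 119
195  86  87  86  86  86  87  93  96 102 109 111 111 114 115 113 109 108 111 113 112 110 110
196  86  85  86  85  86  92 102 105 106 106 105 106 105 105 106 105 104 106 109 110 110 111
197  86  86  85  86  86  93 104 106 106 107 106 107 106 105 106 105 105 107 109 110 110 110
```

```bash
python3 -m jog '[[[-1,-0.0015,0,0,0],[-1,-0.0015,0,0.001,0],[-1,-0.0015,0,0.002,0],[-1,-0.0015,0,0.002,0]]]' 15
python3 -m jog '[[[-1,0,0,0.001,0],[-1,0,0,0.002,0],[-1,0,0,0.002,0],[-1,0,0,0.002,0]]]' 15
```

```text
time: 65.88
tool_pos: [0.5231, 0.029, 0.107]
tool_rot: [3.141, -0.001, 3.141]
contact_force: [-3.2, 1.2, 3.7]
opening: 0.0339
grip_force: 15.0
time: 66.22
tool_pos: [0.5236, 0.0291, 0.1061]
tool_rot: [3.141, 0.001, 3.141]
contact_force: [-5.7, 1.7, 12.5]
opening: 0.0338
grip_force: 15.0
```

```bash
python3 -m jog '[[[-1,0,0,-0.001,0],[-1,0,0,-0.002,0],[-1,0,0,-0.002,0]]]' 12
python3 -m jog '[[[-1,-0.002,0,0,0],[-1,-0.004,0,0,0],[-1,-0.006,0,-0.0005,0],[-1,-0.006,0,-0.0005,0]]]' 10
python3 -m jog '[[[-1,-0.002,0,0,0],[-1,-0.004,0,0,0],[-1,-0.005,0,0,0],[-1,-0.005,0,0,0]]]' 10
python3 px.py 176 196 286 308
```

```text
time: 66.47
tool_pos: [0.5235, 0.029, 0.1064]
tool_rot: [3.141, -0.0, 3.141]
contact_force: [0.1, 3.1, -1.3]
opening: 0.0339
grip_force: 12.0
time: 66.8
tool_pos: [0.5297, 0.0289, 0.1074]
tool_rot: [3.141, -0.0, 3.141]
contact_force: [-3.0, 3.4, 2.5]
opening: 0.0339
grip_force: 10.0
time: 67.13
tool_pos: [0.5349, 0.0288, 0.1073]
tool_rot: [3.141, 0.0, 3.141]
contact_force: [-2.5, 2.8, 1.4]
opening: 0.0339
grip_force: 10.0
[0.5348 0.0288 0.1073] [-1.7  3.3  1.3]
     286 287 288 289 290 291 292 293 294 295 296 297 298 299 300 301 302 303 304 305 306 307
176  45  48  53  58  58  58  58  58  60  74  95 105 113 115 114 114 112  95  57  36  33  32
177  47  46  51  58  58  59  58  58  60  76  95 105 113 114 114 113 111  94  56  38  36  34
178  49  45  50  56  58  58  57  57  59  74  94 105 112 113 110 108 107  87  51  38  36  36
179  48  43  47  54  58  58  58  57  59  74  92  98 103 103  99  96  93  73  44  36  38  39
180  46  36  41  50  57  57  57  54  50  69  88  88  91  91  90  88  80  58  39  38  39  41
181  42  32  36  47  54  51  49  44  42  64  84  84  83  83  80  76  65  49  42  
[... 598 characters left out ...]
  84  90  93 117 171 207 217 222 221 198 156 143 174 207
189  84  84  83  84  84  84  84  83  82  89  92 105 158 200 206 211 216 209 192 201 231 245
190  84  84  84  83  84  84  83  83  82  87  91 102 145 189 203 205 206 207 211 228 242 248
191  86  85  84  85  84  84  84  83  83  85  90 107 142 179 202 204 205 205 207 215 229 240
192  85  86  85  84  85  84  84  85  83  84  88 107 149 184 199 201 202 203 203 204 210 221
193  86  86  85  85  83  83  83  84  84  84  85  92 125 159 165 173 182 182 180 174 177 179
194  86  87  85  85  84  84  85  86  87  88  90  91  98 104 107 121 136 137 133 122 117 118
195  86  86  85  86  86  89  92  96  97  98 101 101 103 105 105 105 107 107 107 105 107 110
```

```bash
python3 -m jog '[[[-1,-0.001,0.0006,0,0],[-1,-0.002,0.0006,0.001,0],[-1,-0.002,0.0006,0.002,0],[-1,-0.002,0.0006,0.003,0],[-1,-0.002,0.0006,0.003,0]]]' 12
python3 -m jog '[[[-1,0,0,0.001,0],[-1,0,0,0.002,0],[-1,0,0,0.003,0],[-1,0,0,0.003,0]]]' 12
```

```text
time: 67.6
tool_pos: [0.5371, 0.0291, 0.1047]
tool_rot: [-3.141, 0.002, 3.141]
contact_force: [-2.3, 0.8, 3.6]
opening: 0.0341
grip_force: 12.0
time: 67.93
tool_pos: [0.5385, 0.0291, 0.1029]
tool_rot: [-3.141, 0.005, 3.141]
contact_force: [-1.7, 1.0, 9.2]
opening: 0.0338
grip_force: 12.0
```

```bash
python3 -m jog '[[[-1,-0.001,0,-0.001,0],[-1,-0.002,0,-0.001,0],[-1,-0.003,0,-0.001,0],[-1,-0.003,0,-0.001,0]]]' 12
python3 -m jog '[[[-1,0,0,0.001,0],[-1,0,0,0.002,0],[-1,0,0,0.003,0],[-1,0,0,0.004,0]]]' 12
python3 -m jog '[[[-1,-0.001,0,0,0],[-1,-0.0015,0,0.001,0],[-1,-0.0015,0,0.002,0],[-1,-0.0015,0,0.003,0]]]' 12
```

```text
time: 68.27
tool_pos: [0.5399, 0.0292, 0.1027]
tool_rot: [-3.141, 0.001, 3.141]
contact_force: [-3.4, 0.6, 6.7]
opening: 0.034
grip_force: 12.0
time: 68.6
tool_pos: [0.5417, 0.0291, 0.1001]
tool_rot: [-3.141, 0.006, 3.141]
contact_force: [0.3, 1.4, 14.5]
opening: 0.0341
grip_force: 12.0
time: 68.93
tool_pos: [0.5437, 0.0291, 0.0973]
tool_rot: [-3.141, 0.007, 3.141]
contact_force: [0.8, 1.0, 13.6]
opening: 0.034
grip_force: 12.0
```

```bash
python3 -m jog '[[[-1,0,0,-0.003,0],[-1,0,0,-0.003,0]]]' 12
python3 px.py 172 197 284 310
```

```text
time: 69.1
tool_pos: [0.5423, 0.0292, 0.0982]
tool_rot: [-3.141, 0.003, 3.141]
contact_force: [4.5, 0.5, -2.6]
opening: 0.0338
grip_force: 12.0
[0.5423 0.0291 0.0982] [ 5.1  1.1 -5.3]
     284 285 286 287 288 289 290 291 292 293 294 295 296 297 298 299 300 301 302 303 304 305 306 307 308 309
172  53  56  53  48  49  52  56  57  59  59  59  58  60  74  94 109 120 115 114 114 113 102  74  39  34  54
173  54  57  55  48  48  53  59  58  59  58  58  58  60  75  94 107 118 114 112 113 112 103  73  37  35  53
174  54  57  56  49  47  52  57  58  59  58  59  58  60  75  93 104 114 114 114 114 114 103  75  37  34  52
175  54  57  57  50  46  50  55  57  58  58  58  58  60  74  93 104 114 114 113 114 113 104  75  39  34  53
176  53  57  57  51  46  48  53  58  58  57  58  58  60  74  93 104 115 114 114 114 112 104  76  38  33  53
177  53  57  58  53  47  47  52  58  58  57  59  58  59  72  91 104 115 115 114 114 113 104  75  39  34  52
178  53  57  59  53  47  47  52  58  58  59  59  58  59  71  89 105 116 114 115 113 113 105  76  42  38  55
179  49  56  59  54  47  46  52  57  59  58  58  58
[... 1192 characters left out ...]
  92 129 181 202 204 204 206 206 221 238 247 250 250
191  86  87  86  85  84  84  85  84  84  83  83  87  89  89 105 158 196 202 204 203 204 209 223 237 247 250
192  87  87  86  85  85  85  84  84  83  84  84  86  88  86  89 124 161 180 197 188 184 201 205 211 227 245
193  87  87  86  86  86  85  84  83  84  84  85  85  86  85  85  89 100 131 160 145 138 165 169 165 168 228
194  86  86  86  86  86  85  85  84  85  86  87  88  90  91  93  95  95 101 106 104 104 111 113 112 128 219
195  86  86  85  86  86  86  85  88  92  95  97  98 101 101 103 105 105 103 103 103 104 104 104 105 121 211
196  86  86  86  86  86  84  86  92 101 105 106 105 106 106 105 106 105 106 104 102 103 104 103 104 120 202
```

```bash
python3 -m jog '[[[-0.15,0,0,0,0],[-0.15,0,0,0,0],[-0.15,0,0,0,0],[-0.15,0,0,0,0]]]' 12
python3 px.py 176 195 284 310
```

```text
time: 69.48
tool_pos: [0.5407, 0.0293, 0.0983]
tool_rot: [-3.142, -0.001, 3.141]
contact_force: [1.2, -0.1, 0.3]
opening: 0.0395
grip_force: 0.0
[0.5408 0.0293 0.0983] [ 0.3 -0.4  0.8]
     284 285 286 287 288 289 290 291 292 293 294 295 296 297 298 299 300 301 302 303 304 305 306 307 308 309
176  54  57  60  59  58  57  53  51  52  59  65  73  80  85  88  95 111 114 114 114 112  96  61  34  33  52
177  55  57  59  58  58  57  52  49  50  53  55  58  61  75  90  99 112 115 114 113 112  96  61  36  34  53
178  52  57  60  57  57  57  53  49  50  53  59  59  60  75  94 103 114 115 114 113 112  96  60  39  38  54
179  49  56  59  58  56  56  52  48  49  54  58  58  60  75  94 104 113 114 114 114 112  95  59  41  40  57
180  42  51  58  56  51  49  50  48  49  52  59  58  60  75  94 104 113 114 113 112 110  94  58  42  41  57
181  36  42  49  45  42  43  47  48  49  53  58  58  61  75  93 101 109 109 108 107 102  86  55  41  40  56
182  35  37  41  38  38  44  48  48  48  52  58  58  61  75  92  97  99  98  98  96  88  71  49  41  41  56
183  43  41  44  45  47  47  49  48  48  52  59  5
[... 545 characters left out ...]
  49  48  45  41  43  51  81 115 138 174 207 220 199
189  85  85  84  83  84  79  65  42  34  34  40  46  47  46  43  39  38  44  52  92 144 190 230 244 249 244
190  87  86  84  84  84  83  73  55  41  36  40  45  48  47  45  40  44  48  59 115 180 219 238 247 250 250
191  87  87  86  85  85  84  81  72  59  44  44  46  48  48  48  53  59  66  91 145 192 209 222 237 247 250
192  87  88  86  85  84  85  84  83  76  67  63  61  59  60  66  72  77 109 150 178 199 203 205 211 228 245
193  87  87  86  86  85  85  85  83  84  81  78  74  72  73  80  83  88 123 156 163 167 168 169 166 170 230
194  86  86  87  87  86  85  84  85  85  86  86  87  89  90  92  95  96  99 106 108 109 112 114 113 128 220
```

```bash
python3 -m jog '[[[-0.1,0,0,-0.03,0],[-0.1,0,0,-0.06,0],[-0.1,0,0,-0.1,0],[-0.1,0,0,-0.13,0],[-0.1,0,0,-0.13,0]]]' 25
python3 -m jog '[[[-0.1,0.03,0.02,0,0],[-0.1,0.06,0.05,0,0],[-0.1,0.082,0.07,0.0,0],[-0.1,0.082,0.07,0.03,0],[-0.1,0.082,0.07,0.06,0]]]'
python3 - <<'E'
from h import *
snap('side','s6.png',(240,120,400,240),5)
E
python3 -m jog '[[[-0.1,0,0,0,0],[-0.1,0,0,0.03,0],[-0.1,0,0,0.06,0],[-0.1,0,0,0.09,0],[-0.1,0,0,0.115,0]]]'
python3 -m jog '[[[-0.1,0,0,0,0],[-0.1,0,0,0,0],[-0.1,0,0,0,0]]]'
```

```text
time: 69.95
tool_pos: [0.5438, 0.0292, 0.2351]
tool_rot: [-3.141, 0.012, 3.141]
contact_force: [0.5, -0.3, 0.6]
opening: 0.0411
grip_force: 0.0
time: 70.37
tool_pos: [0.4589, 0.1007, 0.1691]
tool_rot: [3.141, 0.005, -3.14]
contact_force: [1.1, -0.4, -0.4]
opening: 0.0414
grip_force: 0.0
time: 70.83
tool_pos: [0.4601, 0.0992, 0.0532]
tool_rot: [3.141, 0.002, 3.14]
contact_force: [-1.4, 1.0, -0.5]
opening: 0.0418
grip_force: 0.0
time: 71.08
tool_pos: [0.4607, 0.0993, 0.0552]
tool_rot: [3.141, 0.003, 3.14]
contact_force: [-0.1, 1.1, 0.8]
opening: 0.0411
grip_force: 0.0
```

View pics/s6.png

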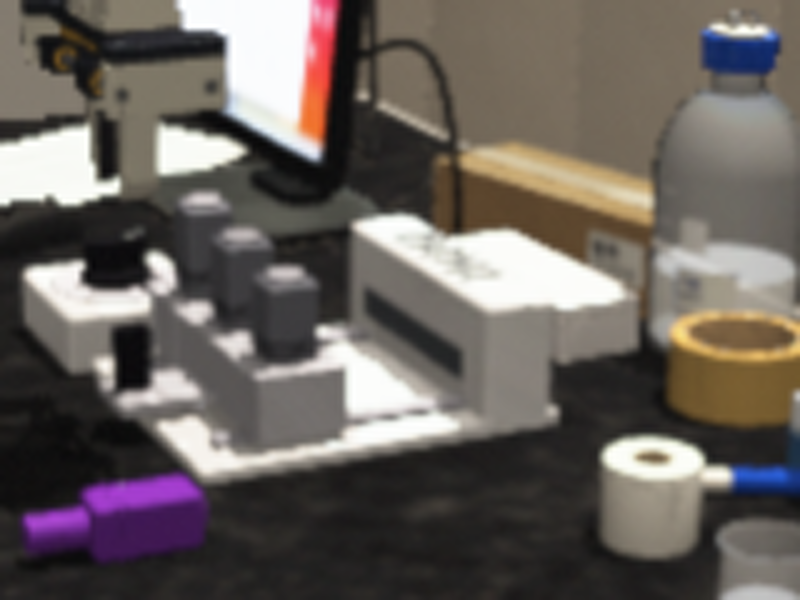

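```bash
python3 -m jog '[[[-0.1,0,0,0.004,0],[-1,0,0,0.006,0],[-1,0,0,0.006,0],[-1,0,0,0.006,0],[-1,0,0,0.006,0]]]' 25
python3 -m jog '[[[-1,0,0,0,0],[-1,0,0,0,0],[-1,-0.005,0,0,0],[-1,-0.01,0,0,0],[-1,-0.015,0,0,0]]]'
python3 -m jog '[[[-1,-0.008,0,0,0],[-1,-0.016,0,0,0],[-1,-0.024,0,0,0],[-1,-0.032,0,0,0],[-1,-0.04,0,0,0]]]'
python3 -m jog '[[[-1,-0.008,0,0,0],[-1,-0.016,0,0,0],[-1,-0.024,0,0,0],[-1,-0.03,0,0,0],[-1,-0.034,0,0,0]]]'
python3 -m jog '[[[-1,-0.002,0,0,0],[-1,-0.004,0,0,0],[-1,-0.005,0,0,0],[-1,-0.005,0,0,0]]]'
```

```text
time: 71.5
tool_pos: [0.4593, 0.0995, 0.0477]
tool_rot: [3.141, 0.001, 3.141]
contact_force: [-0.3, 0.0, 0.8]
opening: 0.0191
grip_force: 0.0
time: 71.92
tool_pos: [0.4726, 0.0989, 0.0476]
tool_rot: [-3.141, -0.003, 3.142]
contact_force: [-6.4, -4.2, 9.3]
opening: 0.0139
grip_force: 25.0
time: 72.33
tool_pos: [0.5126, 0.0991, 0.0476]
tool_rot: [-3.141, -0.004, 3.142]
contact_force: [-7.5, -3.7, 8.9]
opening: 0.0138
grip_force: 25.0
time: 72.75
tool_pos: [0.5472, 0.0993, 0.0476]
tool_rot: [-3.141, -0.003, 3.141]
contact_force: [-5.9, 0.2, 8.1]
opening: 0.0137
grip_force: 25.0
time: 73.08
tool_pos: [0.5483, 0.0993, 0.0475]
tool_rot: [-3.141, -0.011, -3.141]
contact_force: [-18.2, -2.1, 16.2]
opening: 0.014
grip_force: 25.0
```

```bash
python3 -m jog '[[[-1,-0.002,0,0,0],[-1,-0.002,0,0,0],[-1,-0.002,0,0,0]]]'
python3 -m jog '[[[-0.2,0.004,0,0,0],[-0.2,0.004,0,0,0],[-0.2,0.004,0,0,0],[-0.2,0.004,0,-0.03,0],[-0.2,0.004,0,-0.06,0]]]'
python3 -m jog '[[[-0.2,0.02,0,-0.04,0],[-0.2,0.05,-0.02,-0.08,0],[-0.2,0.09,-0.06,-0.08,0],[-0.2,0.09,-0.1,-0.08,0],[-0.2,0.09,-0.1,-0.08,0]]]'
python3 - <<'E'
from h import *
im=robot.read_camera('top').mean(2).astype(int)
print(proj('top',[[.5056,.269,.079],[.5056+.023,.269,.079],[.5056-.023,.269,.079],[.5056,.269,.055]]).round(1))
print('    ',' '.join('%3d'%c for c in range(196,228)))
for r in range(198,234): print(r,' '.join('%3d'%v for v in im[r,196:228]))
E
```

```text
time: 73.33
tool_pos: [0.5488, 0.0993, 0.0472]
tool_rot: [-3.141, -0.014, -3.141]
contact_force: [-20.4, -3.1, 18.4]
opening: 0.0142
grip_force: 25.0
time: 73.75
tool_pos: [0.5503, 0.0993, 0.1064]
tool_rot: [3.142, -0.004, 3.141]
contact_force: [0.1, -0.0, 0.2]
opening: 0.0362
grip_force: 0.0
time: 74.17
tool_pos: [0.46, -0.0029, 0.1887]
tool_rot: [-3.14, 0.002, 3.141]
contact_force: [1.2, 1.4, 0.5]
opening: 0.0367
grip_force: 0.0
[[207.9 215. ]
 [208.  208. ]
 [207.8 222. ]
 [209.9 215.1]]
     196 197 198 199 200 201 202 203 204 205 206 207 208 209 210 211 212 213 214 215 216 217 218 219 220 221 222 223 224 225 226 227
198  71  67  68  70  62  65  60  66  64  65  65  66  67  65  63  69  65  65  65  67  65  66  70  68  64  64  65  67  68  70  71  71
199  93  90  89  87  86  87  89  90  89  85  89  90  88  88  92  88  89  92  92  89  89  92  94  94  91  93  94  92  95  95  98  97
200 212 211 210 211 211 212 214 214 212 214 214 213 213 214 215 214 214 213 216 214 215 216 215 215 215 216 216 215 214 214 214 213
201 218 218 218 217 219 218 219 217 217 217 216 219 217 219 218 218 218 218
[... 3580 characters left out ...]
 218 218 219 217 219 219 218 219 219 215
229 219 219 218 217 218 219 218 219 217 219 210 192 202 205 201 200 199 193 202 218 218 219 219 218 218 217 217 219 219 218 219 215
230 217 218 216 218 217 217 217 217 217 218 218 218 217 218 217 217 218 217 217 218 219 216 217 217 215 216 217 216 217 216 217 213
231 199 199 201 200 200 199 199 199 200 197 197 195 196 196 194 194 193 191 193 192 192 192 190 188 189 189 186 185 184 182 183 171
232  69  67  56  55  55  57  57  58  61  56  63  61  63  63  63  59  59  60  54  59  63  62  58  63  67  68  62  67  67  67  59  61
233  62  59  52  52  57  51  56  55  59  57  57  58  60  63  59  58  56  56  57  62  61  63  63  66  64  64  65  63  65  66  63  63
```

```bash
python3 -m jog '[[[-0.2,-0.006,0.04,0,0],[-0.2,-0.012,0.08,0,0],[-0.2,-0.02,0.12,0,0],[-0.2,-0.025,0.16,0,0],[-0.2,-0.03,0.2,0,0]]]' 25
python3 -m jog '[[[-0.2,-0.01,0.04,0,0],[-0.2,-0.0156,0.071,0,0],[-0.2,-0.0156,0.071,0.03,0],[-0.2,-0.0156,0.071,0.06,0],[-0.2,-0.0156,0.071,0.06,0]]]'
python3 -m jog '[[[-0.2,0,0,0,0],[-0.2,0,0,0,0],[-0.2,0,0,0,0]]]'
```

```text
time: 74.63
tool_pos: [0.4919, 0.2015, 0.1875]
tool_rot: [3.141, 0.001, 3.14]
contact_force: [0.2, -0.8, 0.7]
opening: 0.0366
grip_force: 0.0
time: 75.05
tool_pos: [0.5039, 0.2702, 0.1218]
tool_rot: [-3.138, -0.009, -3.141]
contact_force: [-0.8, -0.3, -1.0]
opening: 0.0369
grip_force: 0.0
time: 75.3
tool_pos: [0.5082, 0.2705, 0.1294]
tool_rot: [3.14, 0.003, 3.14]
contact_force: [-0.1, -0.3, -0.7]
opening: 0.0371
grip_force: 0.0
```

```bash
python3 -m jog '[[[-0.2,0.002,-0.0013,0.02,0],[-0.2,0.002,-0.0013,0.04,0],[-0.2,0.002,-0.0013,0.055,0],[-0.2,0.002,-0.0013,0.06,0],[-0.2,0.002,-0.0013,0.06,0]]]'
python3 -m jog '[[[-1,0,0,0,0],[-1,0,0,0,0],[-1,0,0,0,0],[-1,0,0,0,0],[-1,0,0,0,0]]]' 20
python3 -m jog '[[[-1,0,0,0,0],[-1,0,0,0,0]]]' 20
```

```text
time: 75.72
tool_pos: [0.505, 0.2688, 0.0676]
tool_rot: [3.142, -0.0, 3.14]
contact_force: [-0.1, 1.5, -0.1]
opening: 0.0366
grip_force: 0.0
time: 76.13
tool_pos: [0.5053, 0.2691, 0.0682]
tool_rot: [3.141, 0.001, 3.141]
contact_force: [-0.4, -0.9, 4.1]
opening: 0.0117
grip_force: 19.8
time: 76.3
tool_pos: [0.5053, 0.2691, 0.0682]
tool_rot: [3.141, 0.001, 3.141]
contact_force: [-0.6, -1.5, 6.1]
opening: 0.0113
grip_force: 19.8
```

Gripped (12 mm bar aligned with the pads, so value ≈ 0). Turn 1.2 rad clockwise.

```bash
python3 -m jog '[[[-1,0,0,0,0.08],[-1,0,0,0,0.17],[-1,0,0,0,0.26],[-1,0,0,0,0.35],[-1,0,0,0,0.44]]]' 20
python3 -m jog '[[[-1,0,0,0,0.09],[-1,0,0,0,0.18],[-1,0,0,0,0.27],[-1,0,0,0,0.36],[-1,0,0,0,0.44]]]' 20
python3 -m jog '[[[-1,0,0,0,0.09],[-1,0,0,0,0.18],[-1,0,0,0,0.27],[-1,0,0,0,0.32],[-1,0,0,0,0.32]]]' 20
python3 -m jog '[[[-0.4,0,0,0,0],[-0.4,0,0,0,0],[-0.4,0,0,0,0],[-0.4,0,0,0,0],[-0.4,0,0,0,0]]]'
python3 -m jog '[[[-0.4,0,0,-0.03,0],[-0.4,0,0,-0.06,0],[-0.4,0,0,-0.1,0],[-0.4,0,0,-0.14,0],[-0.4,0,0,-0.14,0]]]'
python3 -m jog '[[[-0.4,0.02,-0.02,0,0],[-0.4,0.03,-0.05,0,0],[-0.4,0.03,-0.09,0,0],[-0.4,0.03,-0.13,0,0],[-0.4,0.03,-0.17,0,0]]]'
python3 - <<'E'
from h import *
im=robot.read_camera('top'); np.save('pics/f.npy',im); im=im.mean(2).astype(int)
print('    ',' '.join('%3d'%c for c in range(200,222)))
for r in range(204,226): print(r,' '.join('%3d'%v for v in im[r,200:222]))
E
```

```text
time: 76.72
tool_pos: [0.5051, 0.2685, 0.0682]
tool_rot: [-3.141, 0.001, 2.697]
contact_force: [-0.8, -4.7, 6.9]
opening: 0.012
grip_force: 19.8
time: 77.13
tool_pos: [0.5047, 0.2681, 0.0682]
tool_rot: [-3.14, 0.001, 2.257]
contact_force: [-1.8, -6.3, 8.0]
opening: 0.0118
grip_force: 19.8
time: 77.55
tool_pos: [0.5043, 0.2679, 0.0682]
tool_rot: [-3.14, 0.001, 1.938]
contact_force: [-3.8, -6.8, 9.8]
opening: 0.0114
grip_force: 19.9
time: 77.97
tool_pos: [0.5048, 0.2692, 0.0672]
tool_rot: [-3.141, -0.0, 1.941]
contact_force: [-0.6, -0.4, -0.1]
opening: 0.0277
grip_force: 0.0
time: 78.38
tool_pos: [0.5082, 0.2706, 0.2157]
tool_rot: [3.127, -0.0, 1.941]
contact_force: [1.3, -0.1, 0.4]
opening: 0.0278
grip_force: 0.0
time: 78.8
tool_pos: [0.3336, 0.2351, 0.2068]
tool_rot: [-3.141, -0.0, 1.941]
contact_force: [0.5, 0.1, 0.4]
opening: 0.0278
grip_force: 0.0
     200 201 202 203 204 205 206 207 208 209 210 211 212 213 214 215 216 217 218 219 220 221
204 218 217 218 217 217 215 215 216 218 217 218 218 216 217 218 218 218 217 205 194 219 219
205 218 217 217 217 217 215 216 216 217 217 217 216 
[... 1179 characters left out ...]
  59  64  61  64  66  65  68  78  81  86 169 217 218 218
219 216 217 200 115  89  55  58  58  65  63  66  76  77  78  82  81  75 159 218 218 218 217
220 217 217 217 209 167  79  62  64  74  74  73  79  78  80  75  75  88 169 218 218 218 219
221 216 217 217 216 211 171  78  74  72  71  70  75  74  78  78  91 141 189 217 217 218 218
222 216 216 218 217 218 209 171 107  89  86  79  78  81  92 115 171 219 218 218 218 216 218
223 215 217 217 217 217 216 218 210 186 173 122 123 142 189 218 219 218 218 219 214 204 205
224 200 215 217 218 217 217 216 217 217 216 217 217 218 218 219 217 217 217 213 203 203 199
225 212 203 218 217 218 217 217 217 217 217 218 217 218 217 214 204 206 204 206 204 197 194
```

```bash
python3 - <<'E'
from h import *
im=np.load('pics/f.npy').astype(float).mean(2)
p=proj('top',[[.5486,.099,.072]])[0]; x,y=p.round().astype(int); c=im[y-6:y+7,x-5:x+6]; ys,xs=np.where(c<90)
print(p, xs.mean()+x-5, ys.mean()+y-6, 'x of tab', plane('top',[(xs.mean()+x-5,ys.mean()+y-6)],.072).round(4))
print(robot.hand_in())
E
```

```text
[259.88438328 201.90687632] 260.8709677419355 202.09677419354838 x of tab [[0.548  0.0957 0.072 ]]
the job is handed in; nothing more can be done
None
```

The job is handed in: all three plugs are home and upright in their bores, the carriage is pushed in against the docking head, and the selector reads about 1.23 rad (three dots). No verdict came back after hand-in. The one step I'm less sure of is the thick plug's lean: its pin slipped out of the bore's mouth on the first try, so I leaned it and started it again.

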